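Put the scraper back in its blocked slot

TASK

The wooden spatula has been left in the wide slot of the leaning tool block, where the scraper belongs. Lift the spatula out and lower it blade down into the utensil crock, letting go only when it is nearly at the bottom; then take the scraper from the sloping drying stand and slide it blade first into the freed wide slot, keeping hold until it is fully home, and let go. Leave the palette knife in the narrow slot, the mug, the jar and the flask where they are.

Things in the scene. Friction and masses are not known exactly. Their poses are not given: they have to be found in the camera images.
- block: Leaning plywood tool block, fixed; base 150 (x) x 162 (y) x 14 mm. Origin: centre of its underside, z up. Its upper part, 37 mm through, top 120 mm high, leans 30 degrees from vertical towards its own -x. Two slots side by side along y, 9 mm thick, 70 mm deep, axis up out of the mouth (-0.5, 0, 0.866) in its frame: a wide one (y -69 to +21 mm) and a narrow one (y 35 to 69 mm)
- slot_floor (a point): Centre of the floor of the wide slot (90 x 9 mm), at (20, -24, 36) mm in the block's frame
- slot_mouth (a point): Centre of the wide slot 70 mm up its axis from slot_floor, at (-15, -24, 96.6) mm in the block's frame. From here steel lips flare out 35 degrees each way, to 83 mm above the floor along the axis, where they are about 23 mm apart
- stand: Sloping aluminium drying stand, fixed; base 140 (x) x 100 (y) x 12 mm. Origin: centre of its underside, z up. The rest leans 40 degrees from vertical towards its -x; the scraper lies on it, blade end down on a ledge, between low cheeks 88 mm apart. Rest 100 mm wide up to 80 mm along the slope, then a 40 mm wide tongue under the handle up to 125 mm; beyond, the handle is free. Open above
- crock: White ceramic utensil crock, fixed to the table, round, outer diameter 104 mm, inner 94 mm, 110 mm high, floor 6 mm thick. Origin: centre of its underside
- spatula: Wooden spatula, 200 mm long, 60 g, at first standing in the wide slot. Flat blade 60 wide (y) x 6.5 thick (x) x 90 mm long (z), end corners cut off, then a bar handle 22 wide (y) x 14 thick (x) mm from z = 90 to 200 mm. Origin: middle of the blade's end edge; z runs from there up along the handle
- scraper: Scraper, 190 mm long, 90 g, at first lying on the drying stand. Flat grey nylon blade 78 wide (y) x 4 thick (x) x 90 mm long (z), end corners cut off, then a black bar handle 26 wide (y) x 18 thick (x) mm from z = 90 to 190 mm. Origin: middle of the blade's end edge; z runs from there up along the handle. Home, its origin is at slot_floor
- palette_knife: Palette knife standing in the narrow slot, 140 mm long: blade 30 x 3 x 85 mm, black handle 18 (y) x 14 (x) x 55 mm. Origin: middle of the blade's end edge, z up along the handle. Leave it alone
- mug: White ceramic mug, 80 mm across, 90 mm high, handle at its +y side. Origin: centre of its underside. Leave it alone
- jar: Closed glass jar with a steel cap, 66 mm across, 80 mm high. Origin: centre of its underside. Leave it alone
- flask: Steel drinks flask with a black cap, 66 mm across, 190 mm high. Origin: centre of its underside. Leave it alone
Things that resemble listed ones, but are neither listed nor needed, are in the scene too. There is more than one size of the spatula; the job needs the smaller. There is more than one size of the scraper; the one meant has the size given above.

How it is judged:
On the way, in this order (a step that is already met when the one before it is completed fails the run):
1. the spatula, still held by the fingers, has its blade's end inside the crock, less than 45 mm above the table (horizontal distance between spatula and crock below 0.055 m and height (world z) of spatula below 0.045 m and contact force between the fingers and spatula above 0.3 N), for 0.05 s.
2. the spatula stands in the crock, let go (horizontal distance between spatula and crock below 0.055 m and height (world z) of spatula below 0.045 m and contact force between the fingers and spatula below 0.1 N), for 0.2 s.
3. the scraper, still held by the fingers, has its blade's end within 15 mm of the wide slot's floor centre (distance between scraper and slot_floor below 0.015 m and contact force between the fingers and scraper above 0.3 N), for 0.05 s.
At the end, for the whole second after the job is handed in: scraper at rest in the wide slot, blade end within 12 mm of the slot floor centre; spatula at rest in the crock, blade end within 55 mm of its axis and under 45 mm above the table; mug, jar, flask, palette knife within 30 mm of their starts; mug, jar, flask within 20 degrees of upright (distance between scraper and slot_floor below 0.012 m and linear speed of each of scraper, spatula below 0.02 m/s and horizontal distance between spatula and crock below 0.055 m and height (world z) of spatula below 0.045 m and not (distance of mug from where it was at the start of the episode above 0.03 m or angle between mug's own z axis and vertical above 0.35 rad) and not (distance of jar from where it was at the start of the episode above 0.03 m or angle between jar's own z axis and vertical above 0.35 rad) and not (distance of flask from where it was at the start of the episode above 0.03 m or angle between flask's own z axis and vertical above 0.35 rad) and not (distance of palette_knife from where it was at the start of the episode above 0.03 m)); the robot touches nothing.
It fails at once if the mug is shifted by more than 30 mm or tipped over by more than 20 degrees (distance of mug from where it was at the start of the episode above 0.03 m or angle between mug's own z axis and vertical above 0.35 rad).
It fails at once if the jar is shifted by more than 30 mm or tipped over by more than 20 degrees (distance of jar from where it was at the start of the episode above 0.03 m or angle between jar's own z axis and vertical above 0.35 rad).
It fails at once if the flask is shifted by more than 30 mm or tipped over by more than 20 degrees (distance of flask from where it was at the start of the episode above 0.03 m or angle between flask's own z axis and vertical above 0.35 rad).
It fails at once if the palette knife is shifted by more than 30 mm (it stays in its slot) (distance of palette_knife from where it was at the start of the episode above 0.03 m).
It also fails if it takes over 69 s, if anything falls off the work surface, if the arm or the gripper's body presses on something with over 40 N, if the wrist force passes 120 N, or if a joint passes its speed limit or range.

ROBOT

A 6-joint arm with a two-finger parallel gripper is mounted at the origin on the work surface. World frame = base frame: x ahead of the robot, y to its left, z up, the work surface at z = 0. Lengths are in m, angles in rad, forces in N, time in s.
With the tool pointing down it reaches from about 0.35 to 0.975 m from the base axis. Payload 4.9 kg.
Tool frame: the origin (TCP) lies midway between the tips of the shut fingers; the grasp point (between the pads) lies behind it (manip.grasp_offset is the y of the grasp point in the tool frame, in m); y points along the fingers, z is the direction in which the jaws open and shut, and the axes are right-handed (so a half turn about y gives the same grasp; the last joint's range is limited). The gripper opens to 85 mm and grips with 20 to 120 N. Pads are 22 mm wide; open, the fingers measure 114 mm over their backs; the gripper's body (76 mm by 85 mm) begins 54 mm behind the grasp point. The pads swing forward as they close: fully open they stand 13 mm farther back than shut.
Start: joints at [0.982, 0.053, 1.613, -0, 1.476, -0.119], TCP at [0.283, 0.557, 0.231] pointing down, gripper open.
Joint ranges: [-3.01, 3.01], [-1.01, 2.22], [0.06, 2.58], [-1.02, 4.17], [0.09, 2.62], [-3.14, 3.14]. Speed limits (rad/s): [2.57, 2.57, 3.14, 3.14, 3.14, 3.14].

INTERFACE

Orientations are given as a unit quaternion [w, x, y, z].
In Python, from plant import manip gives the robot as it stands. The module is installed in compiled form; this text tells all that it offers.
- The arm moves only by the shell command python3 -m jog 'ROWS'. ROWS is a JSON object of lists of equal length, an entry for each row: "offset": the shift along the world's x, y, z in units of 50 mm (1.0 is 50 mm), a list of three; "angular": the turn, a rotation vector about the world's x, y, z in units of 6 degrees (1.0 is 6 degrees), a list of three; "jaw": the finger opening in mm, from 0 to 85.4. In form: {"offset": [[tx, ty, tz], ...], "angular": [[ax, ay, az], ...], "jaw": [jaw, ...]}. A call has 1 to 12 rows; each row shifts and turns the commanded pose from where the row before left it; what a row does not reach is not made up. A row lasts 1/10 s, in which the tool goes at most 50 mm and 8.59 degrees, less where a joint would pass 70% of its speed; a pose out of reach is approached as far as the arm can. A call is refused whole if a number of a shift passes 1 or a number of a turn 1, either way. A call with a gripper value outside its range is refused whole. The fingers move at their own pace and stop on an object; the grip force is fixed at half the most. Time passes only in rows, so rows that do not move let the fingers close. It gives the time, the measured TCP pose, the force and the opening at its end, in the units of the state.
- manip.state(): the state, without advancing time (a new reading comes with each control period).
- manip.grab_frame(name): name is "side" or "top"; returns the picture (384x512x3 uint8, blue, green, red); there is no depth.
- manip.camera_model(name): a dict with "fx", "fy", "cx", "cy" (pixels), "k1" (the pictures are not rectified: a ray, as slopes to the right and down, at radius r is drawn at 1 + k1 r^2 times it, then the intrinsics apply), "rvec" (rotation vector, rad) and "tvec" (3), from world to camera coordinates, as OpenCV has them. Camera axes: x right, y down, z forward; pixel columns grow to the right and rows downward; lengths in m; the calibration is good to about 2 mm. A picture is of the moment at which its call begins. camera_model takes no time and is no camera call.
- manip.job_done(): hands the job in, once; it reports no verdict.
The state is a dict: "time": time; "joint_pos": joint angles; "joint_vel": joint speeds; "joint_efforts": joint torques, N m; "tool_pos": TCP position; "tool_rot": TCP orientation; "contact_force": force on the tool from outside, world axes, zero at the start; "ft_torque": the same for the moment, N m; "gripper_width": opening from 0.0 (shut) to 1.0 (fully open).
Only numpy, scipy, OpenCV 4.12 (cv2) and the standard library are available. Lean on these libraries where they do the work, as an engineer would, in place of code of your own. Each camera call takes 0.05 s, during which the arm holds its last target.

## Working session

There is one attempt and no reset: what is moved stays moved. The work goes in short steps, Python scripts to look and compute and a shell command to move; the robot and the scene stay as the last step left them, time stands still between calls to the robot, and variables do not carry over. Pictures are saved under pics/ and viewed, and the job is handed in when it is done.

```bash
mkdir -p pics; ls
python3 - <<'E'
from plant import manip
import cv2
print(manip.state()); print(manip.grasp_offset)
for n in("side","top"):
    print(n,manip.camera_model(n))
    cv2.imwrite(f"pics/{n}0.png",cv2.resize(manip.grab_frame(n),(800,600),interpolation=cv2.INTER_CUBIC))
E
```

```text
pics
{'time': 0.0, 'joint_pos': array([ 9.82029059e-01,  5.33609810e-02,  1.61433116e+00,  2.78267539e-05,
        1.47602610e+00, -1.18988384e-01]), 'joint_vel': array([ 0.0022682 , -0.00033308, -0.0014749 , -0.0009791 , -0.00026793,
        0.0013172 ]), 'joint_efforts': array([-4.01315913e-05, -3.93681943e+01, -3.70181072e+01, -6.68719531e-05,
        6.94551563e-03,  1.60940368e-05]), 'tool_pos': array([0.28255594, 0.55675919, 0.23003829]), 'tool_rot': array([-0.68698753,  0.68839063, -0.16483926,  0.16430004]), 'contact_force': array([ 0.44842193, -0.76440555, -0.00965832]), 'ft_torque': array([ 0.02934903, -0.01911161,  0.01415164]), 'gripper_width': 1.000053111204824}
-0.0187
side {'fx': 357.5275349127018, 'fy': 357.5275349127018, 'cx': 249.8637829769262, 'cy': 194.73606328004587, 'k1': -0.042771022434492496, 'rvec': array([ 0.1483488 , -2.78270539,  1.3591899 ]), 'tvec': array([0.49389463, 0.05839011, 1.29125576])}
top {'fx': 397.3213467913345, 'fy': 397.3213467913345, 'cx': 258.19453723523696, 'cy': 189.55976513805354, 'k1': -0.07254401863966897, 'rvec': array([ 2.21836776, -2.17640284,  0.05741903]), 'tvec': array([0.01518376, 0.51341259, 1.29179662])}
```

View pics/side0.png

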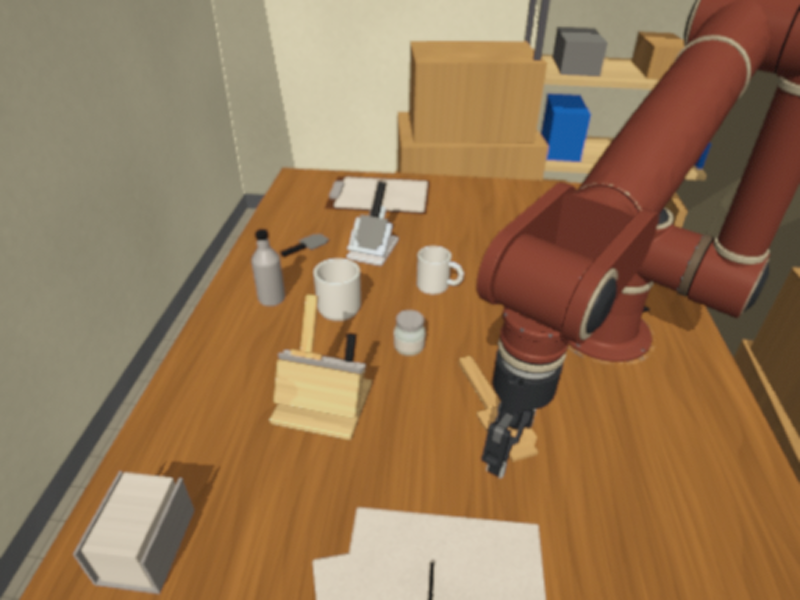

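View pics/top0.png

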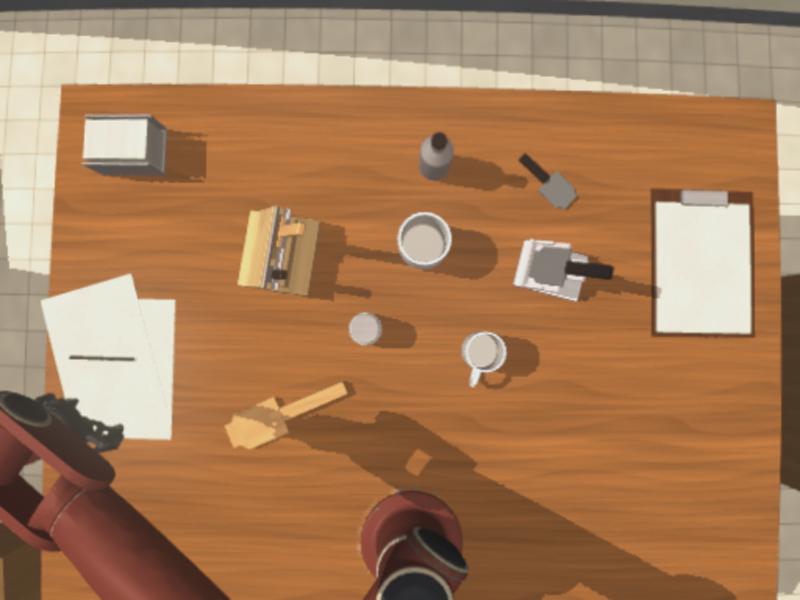

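```bash
cat > h.py <<'E'
from plant import manip
import cv2, numpy as np
from scipy.spatial.transform import Rotation as Rn
def cam(n):
    m=manip.camera_model(n); K=np.array([[m['fx'],0,m['cx']],[0,m['fy'],m['cy']],[0,0,1]])
    return K,np.array([m['k1'],0,0,0,0.]),np.array(m['rvec']),np.array(m['tvec'])
def ray(n,u,v):
    K,d,r,t=cam(n); p=cv2.undistortPoints(np.array([[[u,v]]],float),K,d)[0,0]
    R=cv2.Rodrigues(r)[0]; w=R.T@np.array([p[0],p[1],1]); return -R.T@t, w/np.linalg.norm(w)
def onz(n,u,v,z):
    c,w=ray(n,u,v); return c+w*(z-c[2])/w[2]
def tri(ps,pt):
    A=np.zeros((3,3));b=np.zeros(3);L=[]
    for n,p in(("side",ps),("top",pt)):
        c,w=ray(n,*p);M=np.eye(3)-np.outer(w,w);A+=M;b+=M@c;L.append((c,M))
    x=np.linalg.solve(A,b); return x,[float(np.linalg.norm(M@(x-c)))*1000 for c,M in L]
def proj(n,P):
    K,d,r,t=cam(n); return cv2.projectPoints(np.atleast_2d(np.array(P,float)),r,t,K,d)[0][:,0]
def pose():
    s=manip.state(); q=s['tool_rot']; return np.array(s['tool_pos']),Rn.from_quat([q[1],q[2],q[3],q[0]])
def crop(im,x0,y0,x1,y1,s,fn):
    cv2.imwrite("pics/"+fn,cv2.resize(im[y0:y1,x0:x1],None,fx=s,fy=s,interpolation=cv2.INTER_CUBIC))
E
python3 - <<'E'
from h import *
for n in("side","top"):
    im=manip.grab_frame(n); np.save(f"{n}0.npy",im); print(n,ray(n,256,192))
s=np.load("side0.npy");t=np.load("top0.npy")
crop(s,160,180,260,290,5.4,"s_block.png"); crop(t,145,125,215,195,8,"t_block.png")
crop(s,150,110,290,230,5,"s_st.png"); crop(t,240,80,380,250,3.5,"t_st.png")
p,R=pose();print(p,R.as_matrix())
E
```

```text
side (array([0.39337451, 1.02874675, 0.83762723]), array([ 0.06227762, -0.79093047, -0.60872859]))
top (array([0.44818376, 0.02768045, 1.31564686]), array([ 0.0434682 ,  0.00333846, -0.99904923]))
[0.28270621 0.55694649 0.23047914] [[ 8.91654948e-01 -7.80842049e-04  4.52714969e-01]
 [-4.52715604e-01 -1.12637689e-03  8.91654256e-01]
 [-1.86313457e-04 -9.99999061e-01 -1.35783891e-03]]
```

View pics/s_block.png

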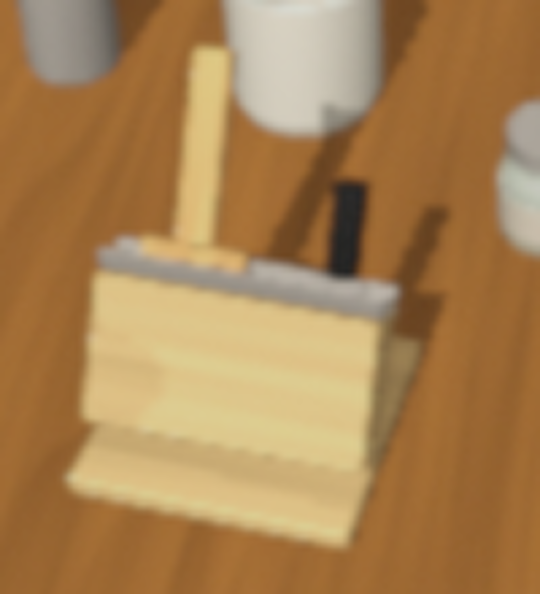

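View pics/t_block.png

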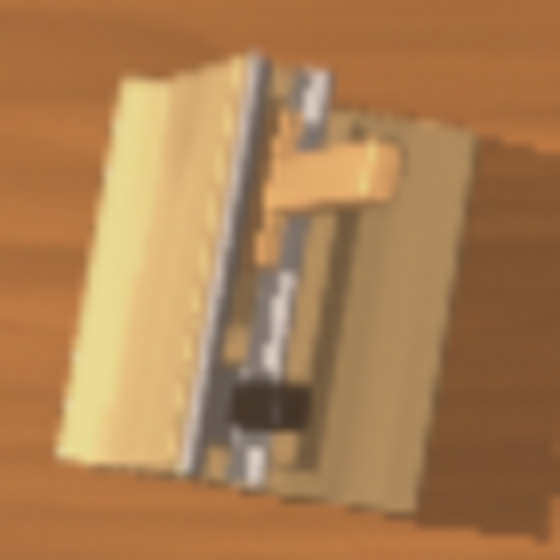

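View pics/s_st.png

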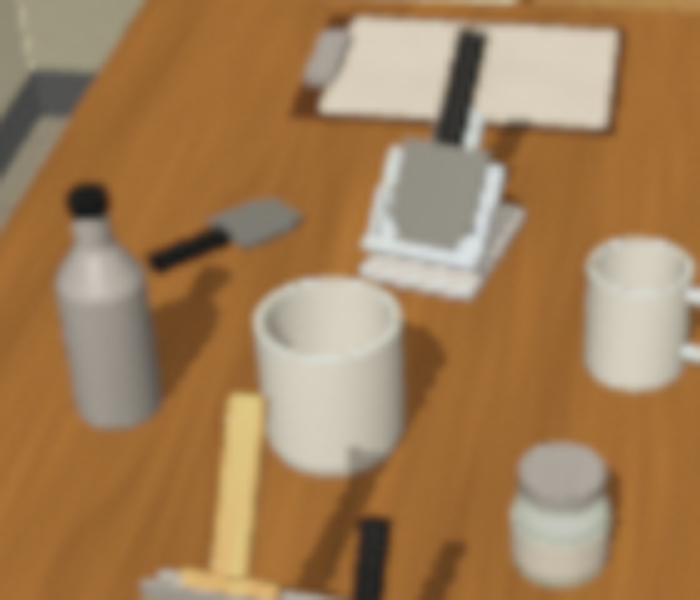

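View pics/t_st.png

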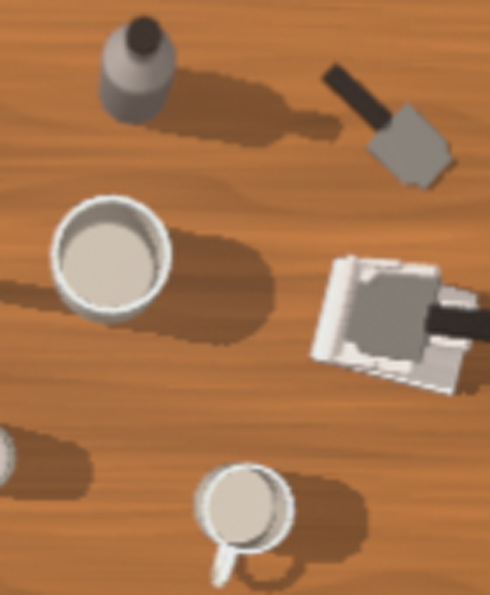

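```bash
cat >> h.py <<'E'
def T(X,Y): return 145+(X+.5)/8-.5,125+(Y+.5)/8-.5
def S(X,Y): return 160+(X+.5)/5.4-.5,180+(Y+.5)/5.4-.5
E
python3 - <<'E'
from h import *
obj={( -75,-81):(477,125),(-75,81):(415,513),(75,81):(57,460),(75,-81):(122,77)}
W=[];O=[]
for o,p in obj.items():
    w=onz("top",*T(*p),.014); W.append(w[:2]);O.append(o); print(o,w)
O=np.array(O)/1000.;W=np.array(W);c=W.mean(0)
th=np.arctan2(sum(O[:,0]*(W-c)[:,1]-O[:,1]*(W-c)[:,0]),sum(O[:,0]*(W-c)[:,0]+O[:,1]*(W-c)[:,1]))
Rz=Rn.from_euler('z',th).as_matrix();print(c,np.degrees(th));print((W-c)@Rz[:2,:2]*1000)
B=np.r_[c,0]
def b(x,y,z): return B+Rz@np.array([x,y,z])/1000
for nm,q in dict(fl=(75,-81,14),fr=(75,81,14),mouth=(-15,-24,96.6)).items():
    ps=proj("side",b(*q))[0]; pt=proj("top",b(*q))[0]
    print(nm,b(*q),"sidecrop",(ps+.5-[160,180])*5.4-.5,"topcrop",(pt+.5-[145,125])*8-.5)
print("handle end",tri(S(211,48),T(383,172)))
print("handle end edges z",tri(S(193,47),T(375,147)),tri(S(230,51),T(369,205)))
# floor/mouth, expected spatula end
ax=Rz@np.array([-.5,0,.866]);print("ax",ax,"floor",b(20,-24,36),"expected end",b(20,-24,36)+.2*ax)
im=np.load("top0.npy").copy();im2=np.load("side0.npy").copy()
P=[b(x,y,z) for x in(-75,75) for y in(-81,81) for z in(0,14)]+[b(-15,y,96.6) for y in(-69,21,35,69)]
for n,i in(("top",im),("side",im2)):
    k=8 if n=="top" else 5.4;o=[145,125] if n=="top" else [160,180]
    j=cv2.resize(i[o[1]:o[1]+(70 if k==8 else 110),o[0]:o[0]+(70 if k==8 else 100)],None,fx=k,fy=k,interpolation=cv2.INTER_CUBIC)
    for p in proj(n,P): cv2.circle(j,tuple(int(a) for a in (p+.5-o)*k-.5),3,(255,0,255),-1)
    cv2.imwrite(f"pics/chk_{n}.png",j)
E
```

```text
(-75, -81) [0.67300626 0.20668693 0.014     ]
(-75, 81) [0.51194521 0.22786006 0.014     ]
(75, 81) [0.53098403 0.37665633 0.014     ]
(75, -81) [0.69075114 0.35509063 0.014     ]
[0.60167166 0.29157349] 82.65775018567466
[[-75.07424863 -81.59784911]
 [-74.65768798  80.84841537]
 [ 75.35160812  80.98127382]
 [ 74.38032849 -80.23184008]]
fl [0.6915922  0.35560705 0.014     ] sidecrop [ 67.95136085 477.62993103] topcrop [120.84011431  74.97836086]
fr [0.53092052 0.37631    0.014     ] sidecrop [350.57170263 533.33625441] topcrop [ 57.82645747 460.16917439]
mouth [0.62355793 0.27362938 0.0966    ] sidecrop [208.60780434 275.56296786] topcrop [272.81439399 211.73657872]
handle end (array([0.6241117 , 0.21294388, 0.20834363]), [1.9010961992777404, 1.901096199277776])
handle end edges z (array([0.63291488, 0.21576269, 0.21033922]), [2.213875009790091, 2.213875009790015]) (array([0.61229491, 0.21720351, 0.21045959]), [2.166204991994389, 2.166204991994467])
ax [-0.063898   -0.49590024  0.866     ] floor [0.62803079 0.30834239 0.036     ] expected end [0.61525119 0.20916235 0.2092    ]
```

View pics/chk_top.png

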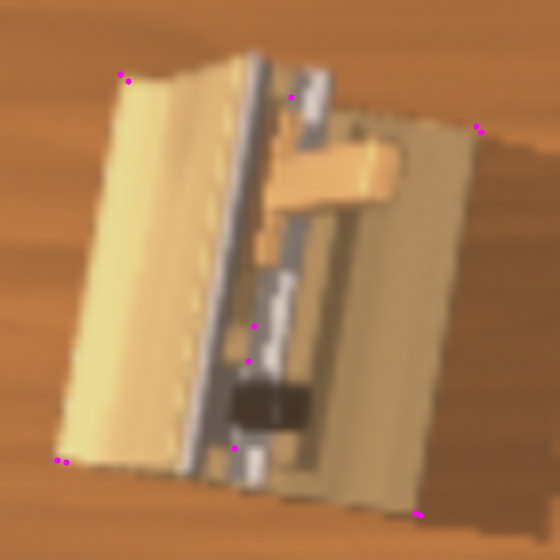

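View pics/chk_side.png

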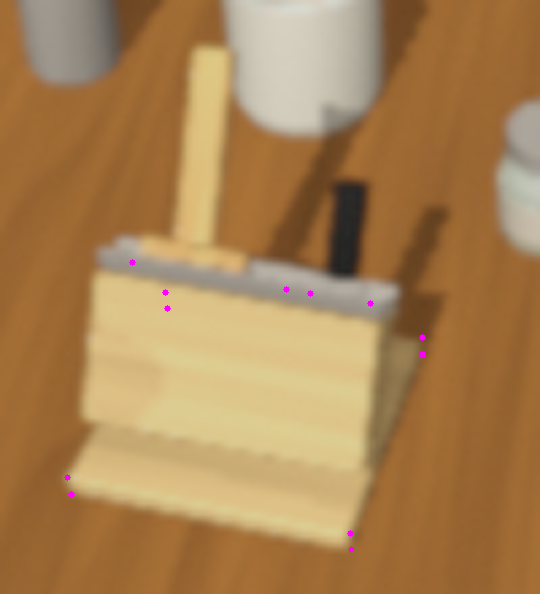

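```bash
cat >> h.py <<'E'
B=np.array([0.60167,0.29157,0]); TH=np.radians(82.66); RB=Rn.from_euler('z',TH).as_matrix()
def b(x,y,z): return B+RB@np.array([x,y,z])/1000
AX=RB@np.array([-.5,0,np.sqrt(.75)]); NB=RB@np.array([np.sqrt(.75),0,.5]); YB=RB[:,1]
FL=b(20,-24,36)
def toolR(axis,n):  # tool y=-axis, z=n
    y=-axis; return Rn.from_matrix(np.c_[np.cross(y,n),y,n])
def todo(P,Rt):
    p,R=pose(); d=(P-p)/.05; a=np.degrees((Rt*R.inv()).as_rotvec())/6
    print("offset",d.round(2),"ang",a.round(2))
E
python3 - <<'E'
from h import *
e=[tri(S(211,48),T(383,172))[0],tri(S(193,243),T(275,189))]
print(e[1]); base=e[1][0]
for q in(e[0],base): d=q-FL; print("axis/n/y mm",[round(float(d@v)*1000,1) for v in(AX,NB,YB)])
# crock: rim circle in top, base
t=np.load("top0.npy")
def C(X,Y): return 240+(X+.5)/3.5-.5,80+(Y+.5)/3.5-.5
def C2(X,Y): return 150+(X+.5)/5-.5,110+(Y+.5)/5-.5
a=[onz("top",*C(*p),.11) for p in((50,257),(172,257),(111,196),(111,319))]
print("crock",np.mean(a[:2],0),np.mean(a[2:],0),np.linalg.norm(a[0]-a[1]),np.linalg.norm(a[2]-a[3]))
print("crock side",np.mean([onz("side",*C2(*p),.11) for p in((253,318),(406,320))],0))
# flask,jar,mug
print("flask",onz("top",*C(135,92),.0),"mug",onz("top",*C(245,508),.09),"jar",onz("top",365*.64,329*.64,.08))
# scraper on the stand
print("handle end",tri(C2(472,33),(609*.64,271*.64)))
print("rest top of blade",tri(C2(440,140),C(432,318)))
print("blade right/left edges top", [onz("top",*C(*p),.05) for p in((360,350),(372,275))])
E
python3 - <<'E'
from h import *
s=np.load("side0.npy");t=np.load("top0.npy")
crop(s,215,110,265,180,8.5,"s_st2.png"); crop(t,320,145,400,205,10,"t_st2.png")
E
```

```text
(array([0.63050258, 0.26929491, 0.116204  ]), [1.0261610974363946, 1.0261610974364714])
axis/n/y mm [196.8, 3.8, -8.3]
axis/n/y mm [88.7, 6.8, -7.4]
crock [ 0.62054868 -0.01291373  0.11      ] [ 0.62026072 -0.0129003   0.11      ] 0.10651686747304585 0.10811623503420739
crock side [ 0.6219956  -0.00967346  0.11      ]
flask [ 0.7964685  -0.03699205  0.        ] mug [ 0.40355124 -0.13544468  0.09      ] jar [0.4429094  0.10027225 0.08      ]
handle end (array([ 0.55970742, -0.35769696,  0.17048828]), [0.07288805395550106, 0.07288805395565885])
rest top of blade (array([ 0.57706918, -0.29752788,  0.09963824]), [3.1856088520428565, 3.1856088520429395])
blade right/left edges top [array([ 0.54818435, -0.24457717,  0.05      ]), array([ 0.61753304, -0.25521575,  0.05      ])]
```

View pics/s_st2.png

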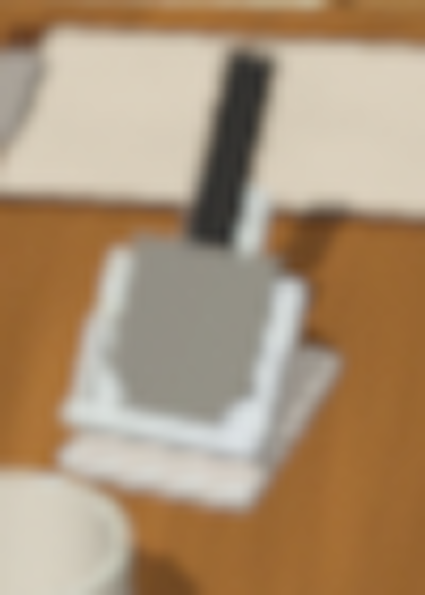

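View pics/t_st2.png

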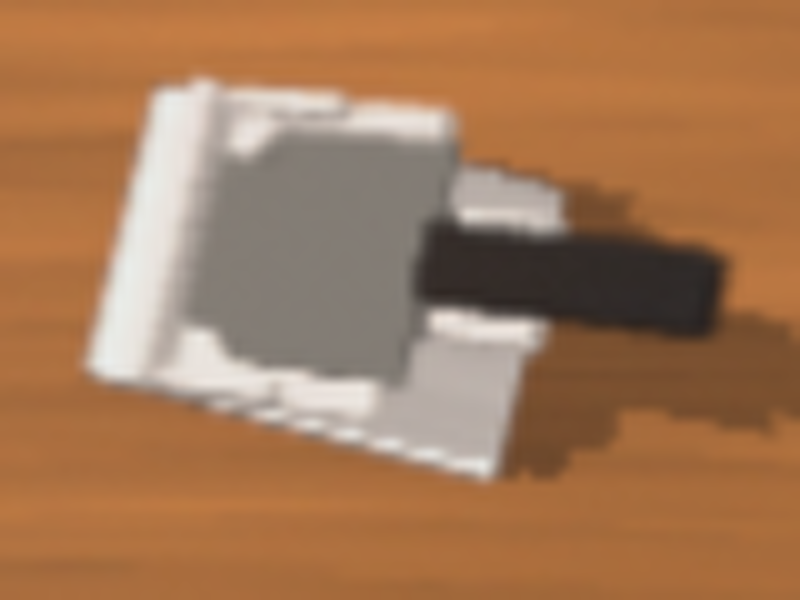

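Spatula candidates (800-wide top picture): the one standing in the block slot at (290,230), and the larger one lying flat at (285,415). I choose the slot one; its handle end measures 197 mm up the axis, so it is the 200 mm spatula. Scraper candidates: on the stand at (565,267), and the loose one at (550,180). I choose the stand one. The close crops confirm both.

Run:
```python
from h import *
R=toolR(AX,NB)
todo(FL+.26*AX-.008*YB,R); print(FL+.26*AX-.008*YB)
print(np.degrees(Rn.from_matrix(R.as_matrix()).as_rotvec()))
```

```text
offset [ 6.73 -7.57  0.61] ang [ 4.81 -1.49  3.19]
[0.6193545  0.17838317 0.2611666 ]
[-59.91480148   3.84301497  -6.65629718]
```

```bash
python3 -m jog '{"offset": [[0.6,-0.69,0.11],[0.6,-0.69,0.11],[0.6,-0.69,0.11],[0.6,-0.69,0.11],[0.6,-0.69,0.11],[0.6,-0.69,0.11],[0.6,-0.69,0.11],[0.6,-0.69,0.11],[0.6,-0.69,0.11],[0.6,-0.69,0.11],[0.6,-0.69,0.11],[0,0,0]], "angular": [[0.44,-0.14,0.29],[0.44,-0.14,0.29],[0.44,-0.14,0.29],[0.44,-0.14,0.29],[0.44,-0.14,0.29],[0.44,-0.14,0.29],[0.44,-0.14,0.29],[0.44,-0.14,0.29],[0.44,-0.14,0.29],[0.44,-0.14,0.29],[0.44,-0.14,0.29],[0,0,0]], "jaw": [85,85,85,85,85,85,85,85,70,60,50,50]}'
python3 - <<'E'
from h import *
print(manip.state()['joint_pos'].round(2))
todo(FL+.26*AX-.008*YB,toolR(AX,NB))
E
```

```text
time: 1.4
tool_pos: [0.616, 0.1724, 0.2908]
tool_rot: [0.865, -0.497, 0.032, -0.06]
contact_force: [-1.0, -0.2, -0.3]
gripper_width: 0.59
[-0.07 -0.03  1.66  0.53  1.48 -1.55]
offset [ 0.07  0.12 -0.59] ang [-0.04  0.05  0.08]
```

```bash
python3 -m jog '{"offset": [[0.07,0.12,-0.59],[0,0,0]], "angular": [[-0.04,0.05,0.08],[0,0,0]], "jaw": [50,50]}'
python3 - <<'E'
from h import *
todo(FL+.147*AX-.008*YB,toolR(AX,NB))
s=manip.grab_frame("side");t=manip.grab_frame("top")
crop(s,150,110,270,260,4,"s1.png"); crop(t,140,110,240,200,6,"t1.png")
E
```

```text
time: 1.6
tool_pos: [0.6144, 0.1839, 0.2575]
tool_rot: [0.864, -0.499, 0.034, -0.05]
contact_force: [0.1, -0.7, -1.0]
gripper_width: 0.587
offset [ 0.24  1.01 -1.88] ang [-0.   -0.08 -0.07]
```

View pics/s1.png

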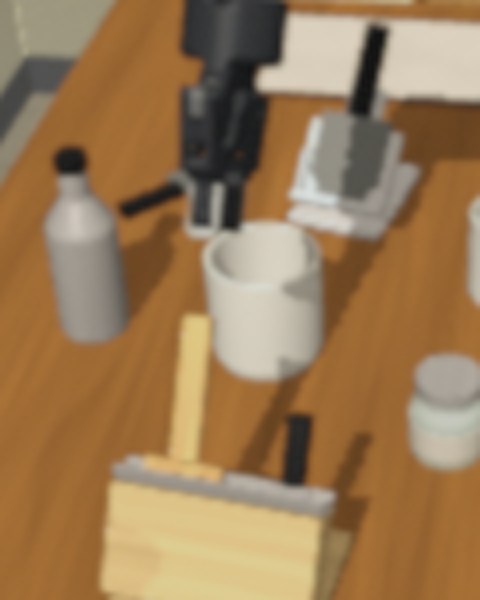

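View pics/t1.png

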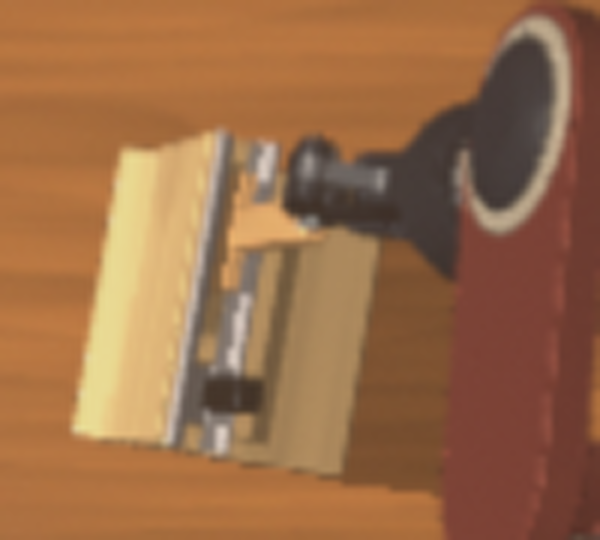

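Run:
```python
from h import *
p,R=pose();M=R.as_matrix();print(M.round(3));
for nm,q in(("tcp",p),("upper finger",p+.035*M[:,2]-.01*M[:,1]),("lower",p-.035*M[:,2]-.01*M[:,1])):
    print(nm,(proj("top",q)[0]-[140,110])*6,(proj("side",q)[0]-[150,110])*4)
q=FL+.147*AX-.008*YB
print((proj("top",q)[0]-[140,110])*6,(proj("side",q)[0]-[150,110])*4)
```

```text
[[ 0.993  0.058  0.105]
 [-0.119  0.497  0.859]
 [-0.003 -0.866  0.501]]
tcp [357.69354601 213.77412876] [211.59748961 233.03212629]
upper finger [291.82318313 196.18505948] [197.01202471 221.39760292]
lower [438.02351355 227.61583914] [227.79211728 217.32597486]
[285.30861436 221.40213757] [192.75951889 380.06825232]
```

```bash
python3 -m jog '{"offset": [[0.06,0.25,-0.47],[0.06,0.25,-0.47],[0.06,0.25,-0.47],[0.06,0.26,-0.47],[0,0,0]], "angular": [[0,-0.04,-0.03],[0,-0.04,-0.04],[0,0,0],[0,0,0],[0,0,0]], "jaw": [50,50,50,50,50]}'
python3 - <<'E'
from h import *
todo(FL+.147*AX-.008*YB,toolR(AX,NB))
s=manip.grab_frame("side");
crop(s,160,130,250,260,5,"s2.png");
E
```

```text
time: 2.2
tool_pos: [0.6259, 0.2359, 0.1655]
tool_rot: [0.865, -0.499, 0.03, -0.055]
contact_force: [-1.2, 0.5, -0.5]
gripper_width: 0.587
offset [ 0.01 -0.03 -0.04] ang [-0.01  0.03 -0.03]
```

View pics/s2.png

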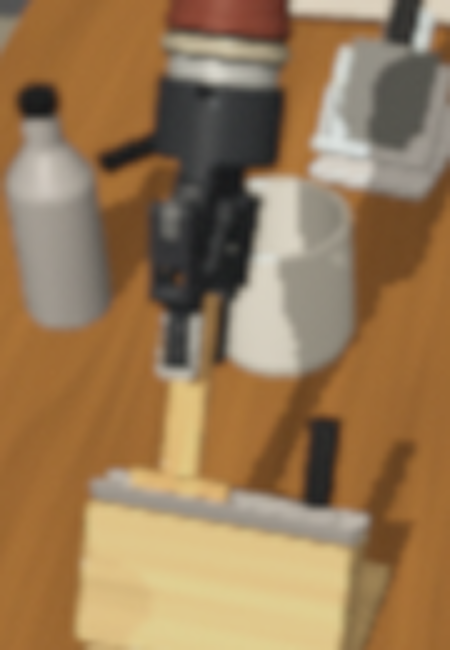

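Fingers straddle the handle: near finger at crop (182,345), handle between. Closing.

```bash
python3 -m jog '{"offset": [[0,0,0],[0,0,0],[0,0,0],[0,0,0],[0,0,0],[0,0,0],[0,0,0],[0,0,0]], "angular": [[0,0,0],[0,0,0],[0,0,0],[0,0,0],[0,0,0],[0,0,0],[0,0,0],[0,0,0]], "jaw": [5,5,5,5,5,5,5,5]}'
python3 - <<'E'
from h import *
print((AX*.11/.05).round(2))
E
```

```text
time: 3.05
tool_pos: [0.6298, 0.2339, 0.1709]
tool_rot: [0.865, -0.498, 0.027, -0.059]
contact_force: [-1.0, -1.6, 6.3]
gripper_width: 0.151
[-0.14 -1.09  1.91]
```

```bash
python3 -m jog '{"offset": [[-0.02,-0.13,0.23],[-0.02,-0.15,0.27],[-0.03,-0.24,0.42],[-0.03,-0.24,0.42],[-0.03,-0.24,0.42],[-0.03,-0.24,0.42],[0,0,0.4],[0,0,0]], "angular": [[0,0,0],[0,0,0],[0,0,0],[0,0,0],[0,0,0],[0,0,0],[0,0,0],[0,0,0]], "jaw": [5,5,5,5,5,5,5,5]}'
python3 - <<'E'
from h import *
p,R=pose();print(R.as_matrix().round(3))
s=manip.grab_frame("side");t=manip.grab_frame("top")
crop(s,150,70,280,270,3.5,"s3.png"); crop(t,140,80,300,220,4,"t3.png")
E
```

```text
time: 3.85
tool_pos: [0.622, 0.1716, 0.3022]
tool_rot: [0.865, -0.498, 0.025, -0.06]
contact_force: [-0.2, 0.2, -0.7]
gripper_width: 0.158
[[ 0.992  0.078  0.103]
 [-0.128  0.496  0.859]
 [ 0.016 -0.865  0.502]]
```

View pics/s3.png

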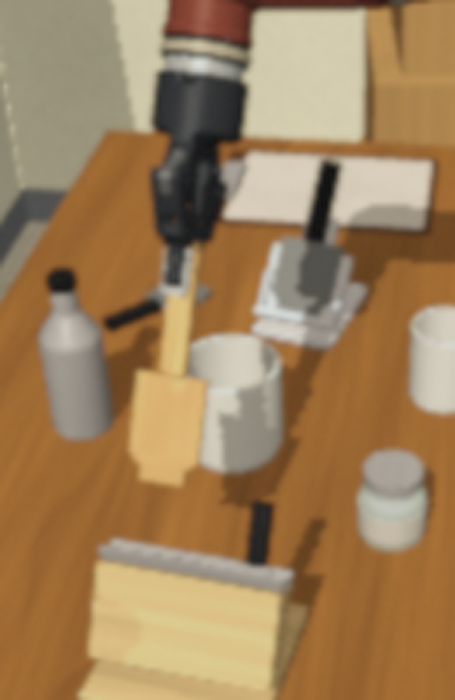

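View pics/t3.png

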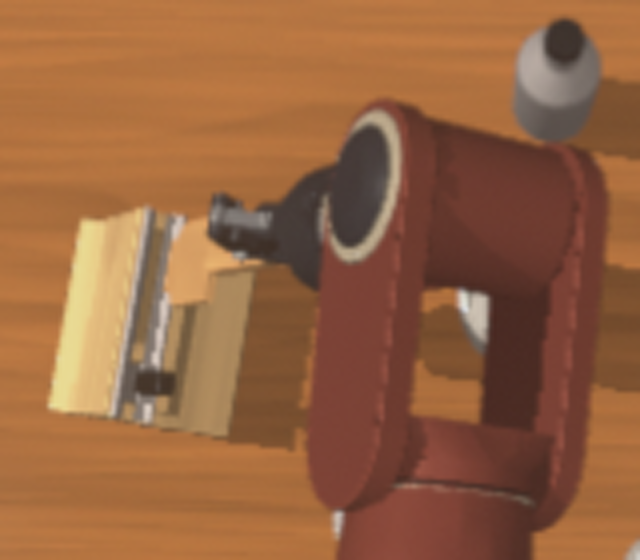

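```bash
cat >> h.py <<'E'
CR=np.array([.621,-.012])
def vertR():
    p,R=pose(); y=R.as_matrix()[:,1]; d=np.array([0,0,-1.]); v=np.cross(y,d); a=np.arctan2(np.linalg.norm(v),y@d)
    return Rn.from_rotvec(v/np.linalg.norm(v)*a)*R
E
python3 - <<'E'
from h import *
p,R=pose();y=R.as_matrix()[:,1]
for L in(.140,.147,.154): print((proj("side",p+L*y)[0]-[150,70])*3.5)
todo(np.r_[CR,.32],vertR())
E
```

```text
[160.89452573 465.61966271]
[160.02157732 473.81069771]
[159.15111558 481.98485749]
offset [ 0.01 -3.68  0.45] ang [-4.96  0.72 -0.  ]
```

```bash
python3 -m jog '{"offset": [[0,0,0.2],[0,-0.3,0.2],[0,-0.42,0.05],[0,-0.42,0],[0,-0.42,0],[0,-0.42,0],[0,-0.42,0],[0,-0.42,0],[0,-0.42,0],[0,-0.42,0],[0,0,0],[0,0,0]], "angular": [[-0.5,0.07,0],[-0.5,0.07,0],[-0.5,0.07,0],[-0.5,0.07,0],[-0.5,0.07,0],[-0.5,0.07,0],[-0.5,0.07,0],[-0.5,0.07,0],[-0.5,0.08,0],[-0.46,0.08,0],[0,0,0],[0,0,0]], "jaw": [5,5,5,5,5,5,5,5,5,5,5,5]}'
python3 - <<'E'
from h import *
p,R=pose();y=R.as_matrix()[:,1];print(y)
todo(np.r_[CR,.17],vertR())
s=manip.grab_frame("side");t=manip.grab_frame("top")
crop(s,150,50,280,230,3.3,"s4.png"); crop(t,200,80,360,220,4,"t4.png")
print((proj("side",p+.152*y)[0]-[150,50])*3.3)
E
```

```text
time: 5.15
tool_pos: [0.62, -0.0099, 0.3181]
tool_rot: [0.707, -0.705, 0.045, -0.043]
contact_force: [0.2, 0.4, -0.8]
gripper_width: 0.154
[-0.00339972  0.00272023 -0.99999052]
offset [ 0.02 -0.04 -2.96] ang [-0.03 -0.03 -0.  ]
[215.54054472 363.64555637]
```

View pics/s4.png

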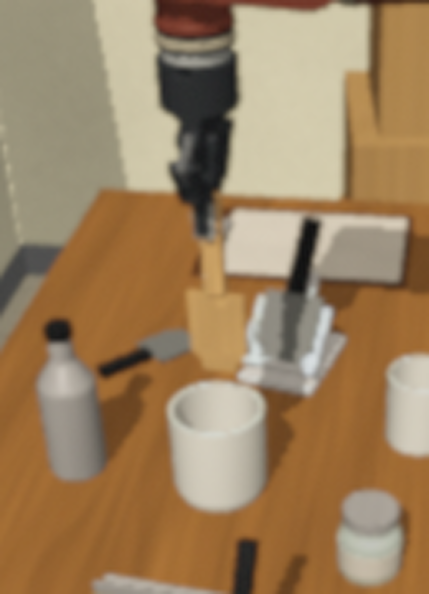

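View pics/t4.png

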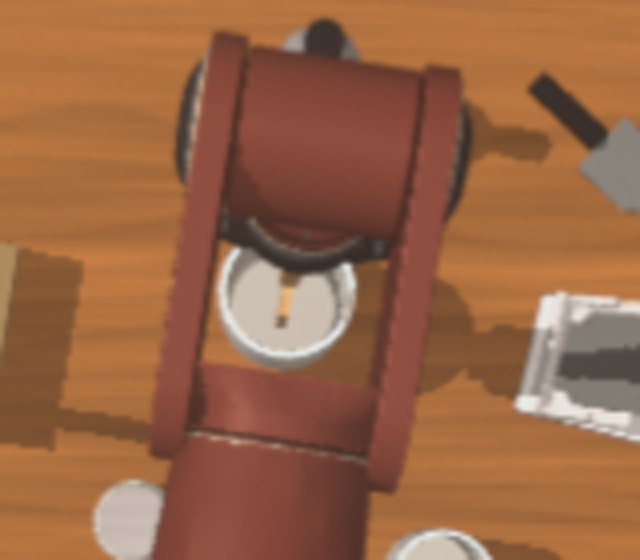

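```bash
python3 -m jog '{"offset": [[0.02,-0.04,-0.3],[0,0,-0.45],[0,0,-0.45],[0,0,-0.45],[0,0,-0.45],[0,0,-0.4],[0,0,-0.2],[0,0,-0.1],[0,0,0],[0,0,0]], "angular": [[-0.03,-0.03,0],[0,0,0],[0,0,0],[0,0,0],[0,0,0],[0,0,0],[0,0,0],[0,0,0],[0,0,0],[0,0,0]], "jaw": [5,5,5,5,5,5,5,5,5,5]}'
python3 - <<'E'
from h import *
s=manip.grab_frame("side")
crop(s,150,50,280,230,3.3,"s5.png")
E
```

```text
time: 6.25
tool_pos: [0.6221, -0.0127, 0.1809]
tool_rot: [-0.705, 0.706, -0.043, 0.046]
contact_force: [0.4, 0.7, -1.4]
gripper_width: 0.156
```

View pics/s5.png

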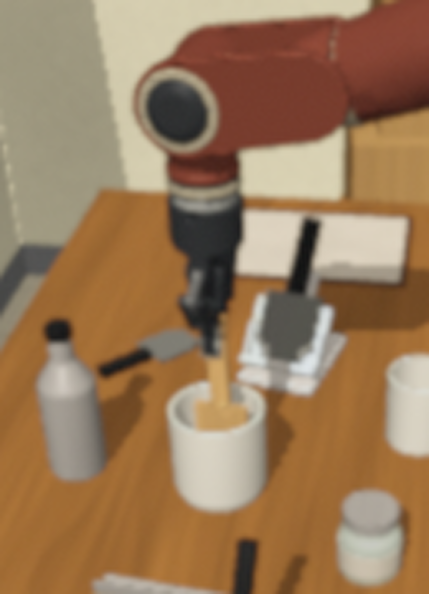

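```bash
python3 -m jog '{"offset": [[0,0,-0.15],[0,0,-0.12],[0,0,0],[0,0,0]], "angular": [[0,0,0],[0,0,0],[0,0,0],[0,0,0]], "jaw": [5,5,5,5]}'
```

```text
time: 6.7
tool_pos: [0.6212, -0.0127, 0.1658]
tool_rot: [-0.705, 0.706, -0.044, 0.045]
contact_force: [-0.1, 0.3, -1.5]
gripper_width: 0.155
```

```bash
python3 -m jog '{"offset": [[0,0,0],[0,0,0],[0,0,0],[0,0,0],[0,0,0],[0,0,0]], "angular": [[0,0,0],[0,0,0],[0,0,0],[0,0,0],[0,0,0],[0,0,0]], "jaw": [60,60,60,60,60,60]}';  python3 -m jog '{"offset": [[0,0,0.3],[0,0,0.5],[0,0,0.6],[0,0,0.8],[0,0,0.8],[0,0,0.3],[0,0,0],[0,0,0]], "angular": [[0,0,0],[0,0,0],[0,0,0],[0,0,0],[0,0,0],[0,0,0],[0,0,0],[0,0,0]], "jaw": [60,60,60,60,60,60,60,60]}'
python3 - <<'E'
from h import *
s=manip.grab_frame("side");t=manip.grab_frame("top")
np.save("s6.npy",s);np.save("t6.npy",t)
crop(s,150,50,280,230,3.3,"s6.png"); crop(t,200,80,400,220,4,"t6.png")
E
```

```text
time: 7.3
tool_pos: [0.6215, -0.0127, 0.1664]
tool_rot: [-0.705, 0.706, -0.043, 0.045]
contact_force: [-0.9, 0.0, -1.5]
gripper_width: 0.705
time: 8.1
tool_pos: [0.6211, -0.0127, 0.3302]
tool_rot: [-0.705, 0.706, -0.044, 0.045]
contact_force: [-0.5, -1.4, -0.6]
gripper_width: 0.704
```

View pics/s6.png

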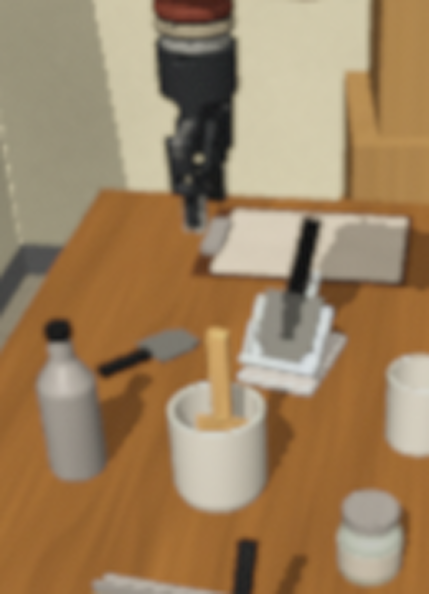

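View pics/t6.png

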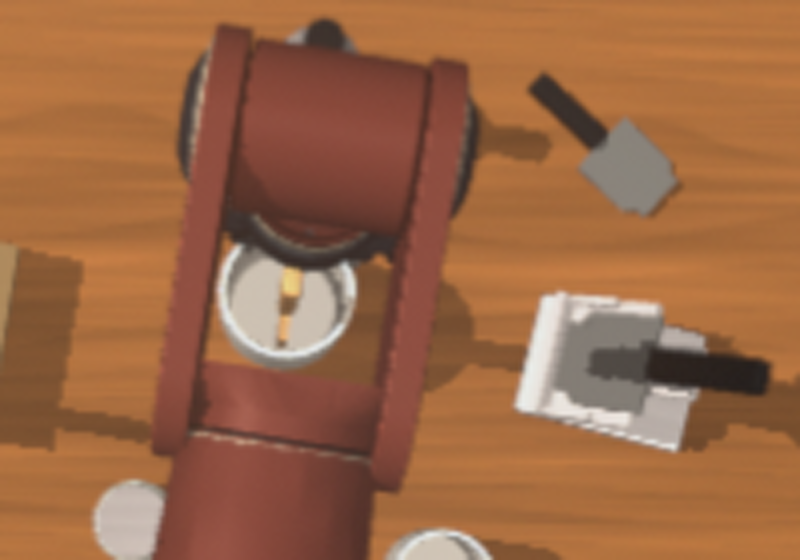

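Run:
```python
from h import *
def t(X,Y): return 320+(X+.5)/10-.5,145+(Y+.5)/10-.5
def s(X,Y): return 215+(X+.5)/8.5-.5,110+(Y+.5)/8.5-.5
F=dict(bladeTopFar=((137,240),(457,138)),bladeTopNear=((281,262),(402,383)),
 hbaseFar=((190,238),(425,225)),hbaseNear=((238,243),(418,300)),
 hendFar=((230,52),(722,256)),hendNear=((272,58),(708,335)),botFar=((150,407),(222,190)),botNear=((222,420),(188,318)))
P={}
for k,(a,c) in F.items():
    x,e=tri(s(*a),t(*c));P[k]=x;print(k,x.round(4),round(e[0],1))
y=P['bladeTopNear']-P['bladeTopFar'];print("width",np.linalg.norm(y))
m=(P['bladeTopNear']+P['bladeTopFar'])/2; h=(P['hendFar']+P['hendNear'])/2;hb=(P['hbaseFar']+P['hbaseNear'])/2;bo=(P['botFar']+P['botNear'])/2
a=m-bo; print("blade len",np.linalg.norm(a),a/np.linalg.norm(a)); a=h-hb; print("handle",np.linalg.norm(a),a/np.linalg.norm(a))
print(y/np.linalg.norm(y),m,h)
```

```text
bladeTopFar [ 0.6121 -0.3066  0.0919] 0.7
bladeTopNear [ 0.5363 -0.2891  0.0938] 0.5
hbaseFar [ 0.5835 -0.2941  0.1017] 0.8
hbaseNear [ 0.5598 -0.292   0.1015] 1.3
hendFar [ 0.5701 -0.364   0.1693] 0.6
hendNear [ 0.5477 -0.3598  0.1692] 1.4
botFar [ 0.5998 -0.2457  0.0323] 2.3
botNear [ 0.5599 -0.2343  0.0344] 0.0
width 0.07785346621993162
blade len 0.08317264550450099 [-0.06793257 -0.69555794  0.71525123]
handle 0.09736949764442154 [-0.13069067 -0.70697147  0.69506208]
[-0.97392764  0.22554235  0.02440492] [ 0.57420931 -0.297854    0.0928556 ] [ 0.55891146 -0.36188859  0.16926342]
```

Run:
```python
from h import *
def t(X,Y): return 320+(X+.5)/10-.5,145+(Y+.5)/10-.5
def s(X,Y): return 215+(X+.5)/8.5-.5,110+(Y+.5)/8.5-.5
a=onz("side",*s(62,470),0);b_=onz("side",*s(245,512),0);c=onz("side",*s(340,352),.012)
print(a,b_,c,np.linalg.norm(a-b_),np.linalg.norm(b_-c))
d=b_-a;print("yaw",np.degrees(np.arctan2(-d[0],d[1])))
e=onz("top",*t(492,478),.012);f=onz("top",*t(565,185),.012);print(e,f,np.linalg.norm(e-f)); d=e-f;print(np.degrees(np.arctan2(-d[0],d[1])))
g=onz("top",*t(90,377),.012);h=onz("top",*t(152,90),.012);print(g,h,np.linalg.norm(g-h)); d=g-h;print(np.degrees(np.arctan2(-d[0],d[1])))
TH=np.radians(77);R=Rn.from_euler('z',TH).as_matrix()
n=R@[np.cos(np.radians(40)),0,np.sin(np.radians(40))];ax=R@[-np.sin(np.radians(40)),0,np.cos(np.radians(40))]
print(ax,n)
m=np.array([.5742,-.2979,.0929]);o=m-.09*ax-.002*n
for nm,q in(("hend",o+.19*ax+.009*n),("hend lower",o+.19*ax-.009*n),("hbase",o+.09*ax+.009*n),("tip",o)):
    for sg in(-13,13):
        w=q+sg/1000*R[:,1]; print(nm,((proj("side",w)[0]+.5-[215,110])*8.5-.5).round(),((proj("top",w)[0]+.5-[320,145])*10-.5).round())
```

```text
[ 0.64108775 -0.23299279  0.        ] [ 0.5453469  -0.20576467  0.        ] [ 0.51137743 -0.34253386  0.012     ] 0.09953732640458691 0.141434560335001
yaw 74.12457073503134
[ 0.51083848 -0.34057553  0.012     ] [ 0.60872182 -0.36475357  0.012     ] 0.10082522760606905
76.12517752303994
[ 0.54164294 -0.20651671  0.012     ] [ 0.63735328 -0.22632592  0.012     ] 0.09773880518923814
78.30657161937258
[-0.14459575 -0.626313    0.76604444] [0.17232251 0.74641077 0.64278761]
hend [223.  48.] [708. 240.]
hend [272.  56.] [688. 326.]
hend lower [232.  58.] [740. 256.]
hend lower [281.  66.] [720. 341.]
hbase [180. 243.] [427. 214.]
hbase [229. 252.] [407. 296.]
tip [147. 423.] [217. 201.]
tip [195. 432.] [199. 278.]
```

```bash
cat >> h.py <<'E'
TS=np.radians(76.8);RS=Rn.from_euler('z',TS).as_matrix()
NS=RS@[np.cos(np.radians(40)),0,np.sin(np.radians(40))];AS=RS@[-np.sin(np.radians(40)),0,np.cos(np.radians(40))];YS=RS[:,1]
O=np.array([.5742,-.2979,.0929])-.09*AS-.002*NS+.002*YS
E
python3 - <<'E'
from h import *
print(O,O+.26*AS,O+.149*AS)
todo(O+.26*AS+np.array([0,0,.04]),toolR(AS,NS))
E
```

```text
[ 0.58511329 -0.24261251  0.02267042] [ 0.5469502  -0.40532167  0.22184198] [ 0.5632429  -0.33585737  0.13681105]
offset [-1.47 -7.85 -1.33] ang [ 6.58 -1.2  -0.97]
```

```bash
python3 -m jog '{"offset": [[-0.12,-0.66,-0.05],[-0.12,-0.66,-0.05],[-0.12,-0.66,-0.05],[-0.12,-0.66,-0.1],[-0.12,-0.66,-0.1],[-0.12,-0.66,-0.1],[-0.12,-0.66,-0.1],[-0.12,-0.66,-0.1],[-0.12,-0.66,-0.1],[-0.12,-0.66,-0.1],[-0.14,-0.66,-0.2],[-0.14,-0.6,-0.25]], "angular": [[0.55,-0.1,-0.08],[0.55,-0.1,-0.08],[0.55,-0.1,-0.08],[0.55,-0.1,-0.08],[0.55,-0.1,-0.08],[0.55,-0.1,-0.08],[0.55,-0.1,-0.08],[0.55,-0.1,-0.08],[0.55,-0.1,-0.08],[0.55,-0.1,-0.08],[0.55,-0.1,-0.08],[0.53,-0.1,-0.09]], "jaw": [50,50,50,50,50,50,50,50,50,50,50,50]}'; python3 -m jog '{"offset": [[0,0,0],[0,0,0]], "angular": [[0,0,0],[0,0,0]], "jaw": [50,50]}'
python3 - <<'E'
from h import *
print(manip.state()['joint_pos'].round(2))
todo(O+.26*AS,toolR(AS,NS))
s=manip.grab_frame("side");t=manip.grab_frame("top")
crop(s,190,60,300,180,5,"s7.png"); crop(t,280,110,420,230,5,"t7.png")
E
```

```text
time: 9.4
tool_pos: [0.5465, -0.4069, 0.2639]
tool_rot: [0.901, -0.418, 0.049, -0.106]
contact_force: [1.1, -0.5, 0.1]
gripper_width: 0.584
time: 9.6
tool_pos: [0.5465, -0.4056, 0.2628]
tool_rot: [0.901, -0.418, 0.05, -0.106]
contact_force: [-0.0, -0.1, 0.4]
gripper_width: 0.588
[-0.95  0.41  1.26  0.55  1.93 -2.21]
offset [ 0.01  0.01 -0.82] ang [-0.04  0.    0.04]
```

View pics/s7.png

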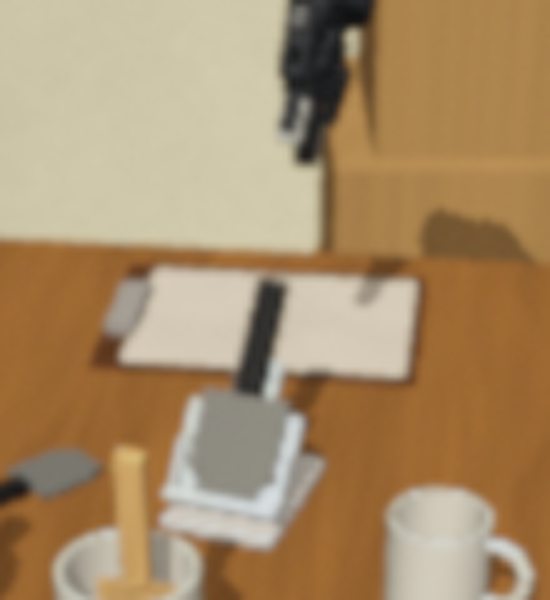

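View pics/t7.png

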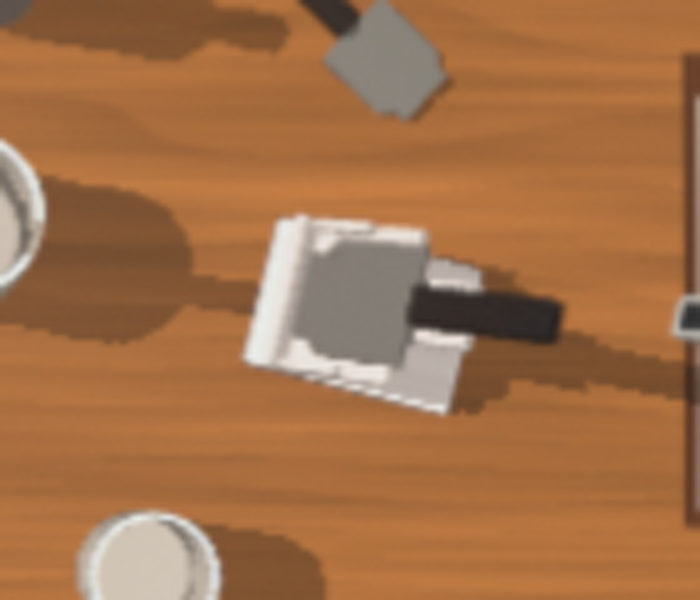

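Run:
```python
from h import *
p,R=pose();M=R.as_matrix()
for q in(p,p+.032*M[:,2]-.008*M[:,1],p-.032*M[:,2]-.008*M[:,1]): print((proj("top",q)[0]-[280,110])*5,(proj("side",q)[0]-[190,60])*5)
```

```text
[693.26195393 325.27872982] [290.40821486 152.06353279]
[678.5983516  311.81288191] [282.68139886 129.1754549 ]
[734.22406879 341.08476288] [301.92499211 155.90805309]
```

```bash
python3 -m jog '{"offset": [[0,0,-0.4],[0.01,0.01,-0.42],[0,0,0]], "angular": [[0,0,0],[-0.04,0,0.04],[0,0,0]], "jaw": [50,50,50]}'
python3 - <<'E'
from h import *
todo(O+.26*AS,toolR(AS,NS))
todo(O+.149*AS,toolR(AS,NS))
E
```

```text
time: 10.0
tool_pos: [0.547, -0.4026, 0.2202]
tool_rot: [0.901, -0.42, 0.049, -0.103]
contact_force: [-0.1, -0.0, -0.9]
gripper_width: 0.586
offset [-0.   -0.05  0.03] ang [-0.01 -0.02 -0.03]
offset [ 0.32  1.34 -1.67] ang [-0.01 -0.02 -0.03]
```

```bash
python3 -m jog '{"offset": [[0.06,0.26,-0.33],[0.06,0.27,-0.33],[0.07,0.27,-0.33],[0.06,0.27,-0.34],[0.07,0.27,-0.34],[0,0,0]], "angular": [[0,0,0],[0,0,0],[0,0,0],[0,0,0],[0,0,0],[0,0,0]], "jaw": [50,50,50,50,50,50]}'
python3 - <<'E'
from h import *
todo(O+.149*AS,toolR(AS,NS))
s=manip.grab_frame("side");t=manip.grab_frame("top")
crop(s,200,80,290,180,6,"s8.png"); crop(t,300,120,420,210,6,"t8.png")
E
```

```text
time: 10.6
tool_pos: [0.563, -0.3349, 0.1386]
tool_rot: [0.9, -0.42, 0.048, -0.102]
contact_force: [-1.2, 0.4, -0.1]
gripper_width: 0.583
offset [ 0.01 -0.02 -0.04] ang [ 0.   -0.01 -0.03]
```

View pics/s8.png

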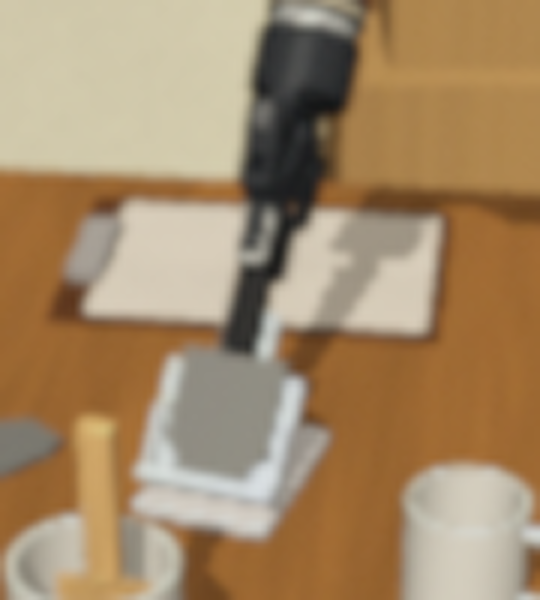

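View pics/t8.png

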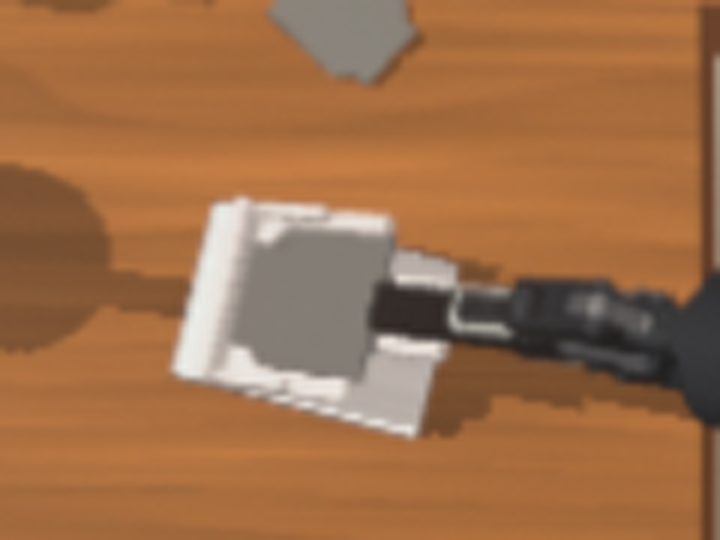

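```bash
python3 -m jog '{"offset": [[0,0,0],[0,0,0],[0,0,0],[0,0,0],[0,0,0],[0,0,0],[0,0,0],[0,0,0]], "angular": [[0,0,0],[0,0,0],[0,0,0],[0,0,0],[0,0,0],[0,0,0],[0,0,0],[0,0,0]], "jaw": [5,5,5,5,5,5,5,5]}'
python3 - <<'E'
from h import *
todo(O+.149*AS,toolR(AS,NS))
print("up",(AS*.03/.05).round(2),(NS*.03/.05).round(2))
E
```

```text
time: 11.5
tool_pos: [0.5649, -0.3378, 0.145]
tool_rot: [0.9, -0.421, 0.045, -0.105]
contact_force: [0.9, 4.5, 6.2]
gripper_width: 0.202
offset [-0.03  0.04 -0.16] ang [ 0.02  0.07 -0.02]
up [-0.09 -0.38  0.46] [0.1  0.45 0.39]
```

```bash
python3 -m jog '{"offset": [[-0.05,-0.2,0.25],[-0.07,-0.3,0.36],[0,0.05,0.5],[0,0.05,0.6],[0,0.05,0.6],[0,0,0.6],[0,0,0],[0,0,0]], "angular": [[0,0,0],[0,0,0],[0,0,0],[0,0,0],[0,0,0],[0,0,0],[0,0,0],[0,0,0]], "jaw": [5,5,5,5,5,5,5,5]}'
python3 - <<'E'
from h import *
p,R=pose();print(R.as_matrix().round(3)); np.save("p9.npy",np.r_[p,R.as_quat()])
s=manip.grab_frame("side");t=manip.grab_frame("top");np.save("s9.npy",s);np.save("t9.npy",t)
crop(s,200,50,290,150,6,"s9.png"); crop(t,300,120,420,210,6,"t9.png")
E
```

```text
time: 12.3
tool_pos: [0.5581, -0.3561, 0.289]
tool_rot: [0.899, -0.423, 0.046, -0.105]
contact_force: [-0.8, -0.2, -1.1]
gripper_width: 0.207
[[ 0.974  0.15   0.171]
 [-0.227  0.62   0.751]
 [ 0.007 -0.77   0.637]]
```

View pics/s9.png

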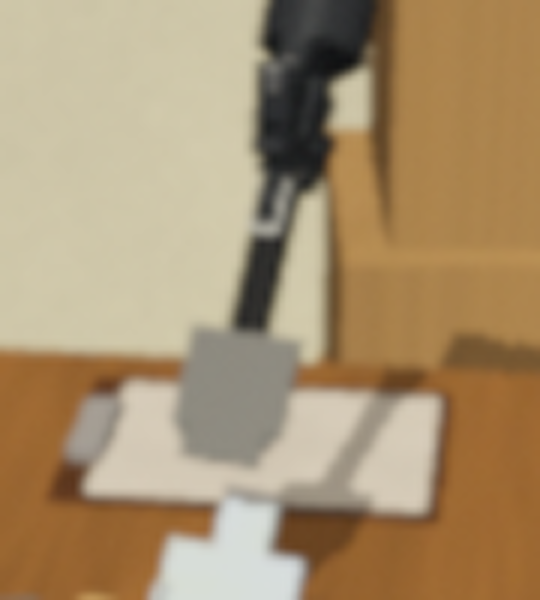

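View pics/t9.png

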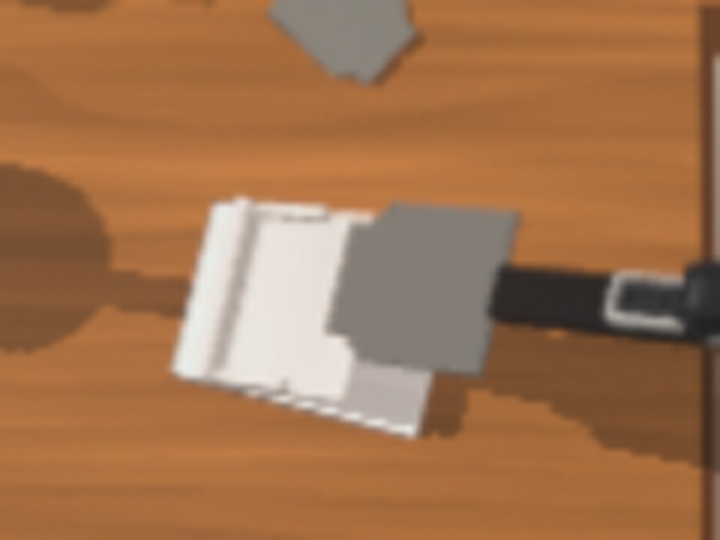

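Run:
```python
from h import *
def s(X,Y): return 200+(X+.5)/6-.5,50+(Y+.5)/6-.5
def t(X,Y): return 300+(X+.5)/6-.5,120+(Y+.5)/6-.5
v=np.load("p9.npy");p=v[:3];R=Rn.from_quat(v[3:])
F=dict(tipFar=((188,452),(350,228)),tipNear=((257,465),(331,333)),topFar=((195,328),(520,213)),topNear=((300,345),(482,375)))
P={}
for k,(a,c) in F.items():
    x,e=tri(s(*a),t(*c)); P[k]=x; print(k,x.round(4),round(e[0],1),"tool",(R.inv().apply(x-p)*1000).round(1))
tip=(P['tipFar']+P['tipNear'])/2;top=(P['topFar']+P['topNear'])/2;a=R.inv().apply(top-tip);print("tip tool",R.inv().apply(tip-p)*1000,"axis",a/np.linalg.norm(a),np.linalg.norm(a))
w=R.inv().apply(P['topNear']-P['topFar']);print(w/np.linalg.norm(w),np.linalg.norm(w))
```

```text
tipFar [ 0.6025 -0.2623  0.1754] 0.9 tool [ 21.  152.3   5.7]
tipNear [ 0.5532 -0.2538  0.1728] 0.7 tool [-28.9 152.2   2. ]
topFar [ 0.6042 -0.3258  0.236 ] 0.3 tool [37.6 66.5 -3.1]
topNear [ 0.53   -0.3084  0.2352] 1.1 tool [-38.6  66.8  -3.2]
tip tool [ -3.93491567 152.20481356   3.84103267] axis [ 0.03981324 -0.99587773 -0.08150121] 0.0859140915798134
[-0.99999235  0.00371452 -0.00122509] 0.07618893921410597
```

Run:
```python
from h import *
R=toolR(AX,NB); tip=np.array([-.0039,.1522,.0025])
P=FL+.11*AX-R.apply(tip); print(P)
todo(P+[0,-.03,.12],R)
```

```text
[0.61487096 0.17566867 0.26182186]
offset [ 1.15 10.02  1.92] ang [-1.6   0.32  0.96]
```

```bash
python3 -m jog '{"offset": [[0,0,0.4],[0,0.1,0.6],[0,0.3,0.6],[0.1,0.6,0.32],[0.1,0.7,0],[0.1,0.7,0],[0.1,0.7,0],[0.1,0.7,0],[0.1,0.7,0],[0.1,0.7,0],[0.1,0.7,0],[0.1,0.7,0]], "angular": [[0,0,0],[0,0,0],[0,0,0],[-0.1,0.02,0.06],[-0.1,0.02,0.06],[-0.1,0.02,0.06],[-0.1,0.02,0.06],[-0.1,0.02,0.06],[-0.1,0.02,0.06],[-0.1,0.02,0.06],[-0.1,0.02,0.06],[-0.1,0.02,0.06]], "jaw": [5,5,5,5,5,5,5,5,5,5,5,5]}'; python3 -m jog '{"offset": [[0.1,0.7,0],[0.1,0.7,0],[0.05,0.7,0],[0,0.7,0],[0,0.5,0],[0,0.1,0],[0,0,0],[0,0,0]], "angular": [[-0.1,0.02,0.06],[-0.1,0.02,0.06],[-0.1,0.02,0.06],[-0.1,0.02,0.06],[-0.1,0.02,0.06],[-0.1,0.02,0.06],[-0.1,0.02,0.06],[0,0,0]], "jaw": [5,5,5,5,5,5,5,5]}'
python3 - <<'E'
from h import *
R=toolR(AX,NB); tip=np.array([-.0039,.1522,.0025])
todo(FL+.11*AX-R.apply(tip),R)
s=manip.grab_frame("side");t=manip.grab_frame("top")
crop(s,150,50,280,260,2.8,"s10.png"); crop(t,140,80,300,220,4,"t10.png")
E
```

```text
time: 13.6
tool_pos: [0.6027, -0.0242, 0.3838]
tool_rot: [0.881, -0.466, 0.038, -0.077]
contact_force: [0.5, 0.3, -1.2]
gripper_width: 0.204
time: 14.4
tool_pos: [0.6156, 0.1437, 0.3835]
tool_rot: [0.864, -0.499, 0.031, -0.056]
contact_force: [0.5, -0.3, -1.6]
gripper_width: 0.202
offset [-0.01  0.64 -2.43] ang [0.01 0.01 0.  ]
```

View pics/s10.png

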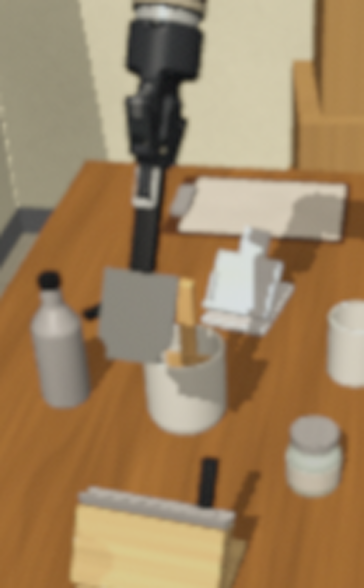

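View pics/t10.png

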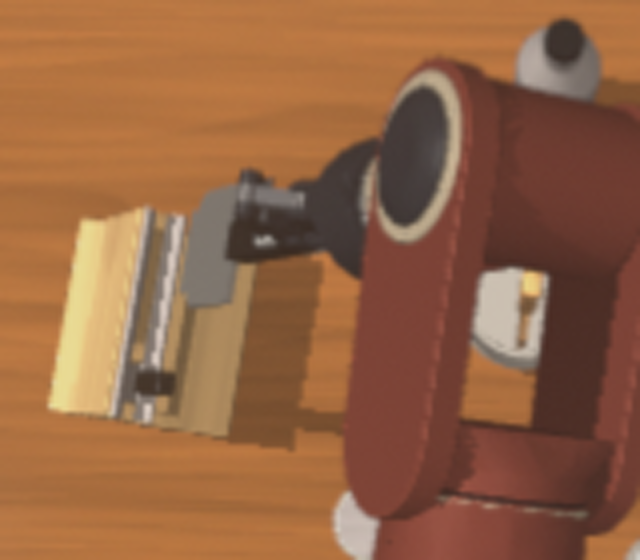

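Passed the crock cleanly; scraper held, blade at side crop (138,315), slot free. Move to the pre-insert pose.

```bash
python3 -m jog '{"offset": [[0,0.13,-0.4],[0,0.13,-0.5],[0,0.13,-0.5],[0,0.13,-0.5],[0,0.12,-0.4],[0,0,-0.1],[0,0,0],[0,0,0]], "angular": [[0,0,0],[0,0,0],[0,0,0],[0,0,0],[0,0,0],[0,0,0],[0,0,0],[0,0,0]], "jaw": [5,5,5,5,5,5,5,5]}'
python3 - <<'E'
from h import *
R=toolR(AX,NB); tip=np.array([-.0039,.1522,.0025])
todo(FL+.11*AX-R.apply(tip),R)
p,R=pose();np.save("p11.npy",np.r_[p,R.as_quat()])
s=manip.grab_frame("side");t=manip.grab_frame("top");np.save("s11.npy",s);np.save("t11.npy",t)
crop(s,160,150,250,260,5.4,"s11.png"); crop(t,145,115,225,195,8,"t11.png")
E
```

```text
time: 15.3
tool_pos: [0.6162, 0.1755, 0.2648]
tool_rot: [0.864, -0.499, 0.031, -0.057]
contact_force: [0.9, -1.5, -0.3]
gripper_width: 0.202
offset [-0.03  0.   -0.06] ang [0.   0.03 0.01]
```

View pics/s11.png

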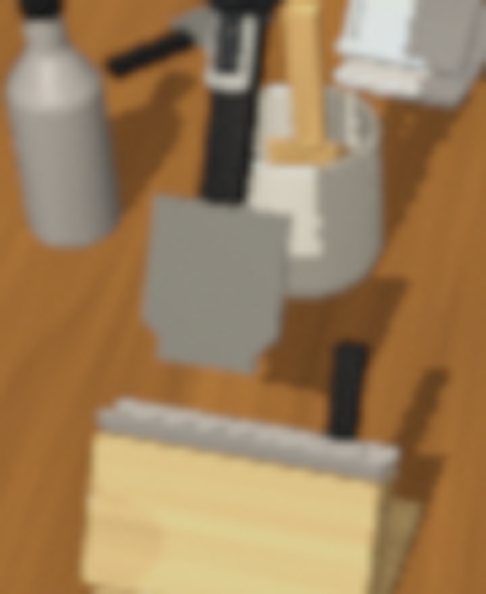

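View pics/t11.png

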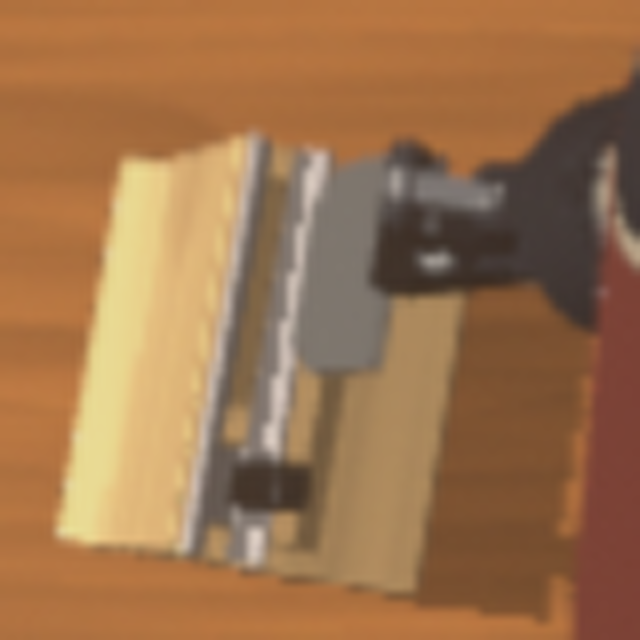

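Run:
```python
from h import *
def s(X,Y): return 160+(X+.5)/5.4-.5,150+(Y+.5)/5.4-.5
def t(X,Y): return 145+(X+.5)/8-.5,115+(Y+.5)/8-.5
v=np.load("p11.npy");p=v[:3];R=Rn.from_quat(v[3:])
F=dict(tipFar=((160,358),(322,182)),tipNear=((252,373),(299,350)),topFar=((155,195),(392,155)),topNear=((290,212),(380,370)))
P={}
for k,(a,c) in F.items():
    x,e=tri(s(*a),t(*c)); P[k]=x; d=x-FL
    print(k,x.round(4),round(e[0],1),"tool",(R.inv().apply(x-p)*1000).round(1),"block a/n/y",[round(float(d@q)*1000,1) for q in(AX,NB,YB)])
# lip ends projected
for a,n in((83,11.5),(83,-11.5),(83,10),(83,-10)):
  for y in(-47,91): 
    q=FL+(a*AX+n*NB+y*YB)/1000; print(n,y,"top",((proj("top",q)[0]+.5-[145,115])*8-.5).round(),"side",((proj("side",q)[0]+.5-[160,150])*5.4-.5).round())
```

```text
tipFar [0.6571 0.2488 0.1308] 3.5 tool [ 30.7 155.1   0.4] block a/n/y [109.7, -0.5, -36.4]
tipNear [0.5984 0.2563 0.1313] 1.7 tool [-28.5 154.5   0.7] block a/n/y [110.2, -0.3, 22.7]
topFar [0.6565 0.2098 0.2136] 0.8 tool [35.4 64.   8.2] block a/n/y [200.9, 7.3, -40.8]
topNear [0.5814 0.2123 0.2102] 1.2 tool [-39.4  63.2   0.4] block a/n/y [201.5, -0.5, 33.9]
11.5 -47 top [275. 163.] side [123. 405.]
11.5 91 top [217. 519.] side [364. 447.]
-11.5 -47 top [331. 176.] side [139. 397.]
-11.5 91 top [275. 529.] side [375. 437.]
10 -47 top [278. 164.] side [124. 405.]
10 91 top [221. 520.] side [365. 446.]
-10 -47 top [328. 175.] side [138. 397.]
-10 91 top [271. 528.] side [374. 438.]
```

Run:
```python
from h import *
s=np.load("s11.npy");t=np.load("t11.npy")
crop(s,170,212,245,262,10,"s12.png"); crop(t,148,125,218,192,9,"t12.png")
```

```text
(no output)
```

View pics/s12.png

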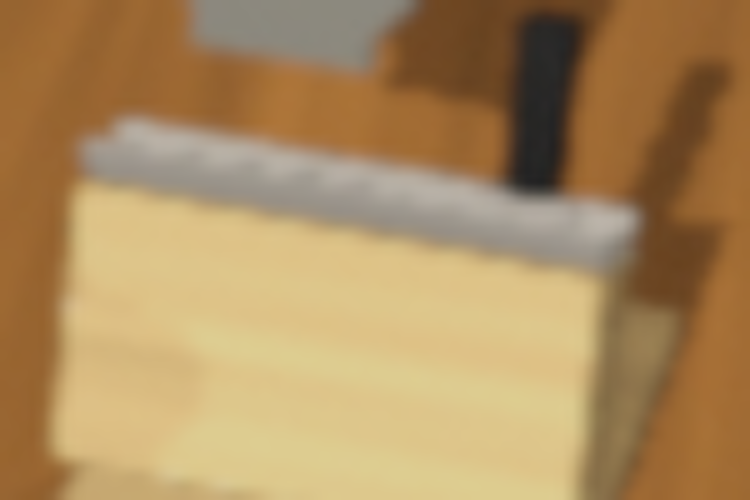

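View pics/t12.png

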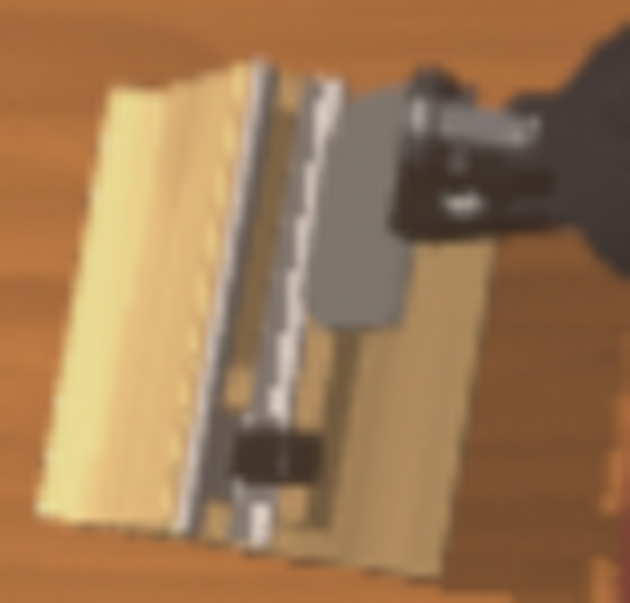

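Run:
```python
from h import *
def s(X,Y): return 170+(X+.5)/10-.5,212+(Y+.5)/10-.5
def t(X,Y): return 148+(X+.5)/9-.5,125+(Y+.5)/9-.5
F=dict(fl=((85,140),(258,62)),fr=((610,236),(187,532)),rl=((125,118),(340,82)),rr=((640,208),(268,545)),
 tipL=((193,42),(325,135)),tipR=((368,70),(308,300)),woodL=((78,185),(250,64)),woodR=((605,275),(178,532)))
for k,(a,c) in F.items():
    x,e=tri(s(*a),t(*c)); d=x-FL
    print(k,x.round(4),round(e[0],1),[round(float(d@q)*1000,1) for q in(AX,NB,YB)])
```

```text
fl [0.6812 0.2792 0.1163] 0.2 [80.6, 21.0, -56.4]
fr [0.5213 0.2989 0.1133] 0.6 [78.5, 18.7, 104.7]
rl [0.6773 0.2536 0.1022] 0.2 [81.4, -8.5, -55.9]
rr [0.5173 0.2736 0.1008] 0.3 [80.4, -9.7, 105.4]
tipL [0.6533 0.2521 0.134 ] 0.2 [111.1, 3.5, -32.3]
tipR [0.5988 0.2566 0.132 ] 0.9 [110.7, 0.3, 22.3]
woodL [0.6832 0.2847 0.1031] 0.5 [66.3, 19.4, -57.7]
woodR [0.522  0.3043 0.1029] 0.7 [66.7, 18.3, 104.6]
```

```bash
python3 - <<'E'
from h import *
def s5(X,Y): return 160+(X+.5)/5.4-.5,180+(Y+.5)/5.4-.5
def s(X,Y): return 170+(X+.5)/10-.5,212+(Y+.5)/10-.5
def t(X,Y): return 148+(X+.5)/9-.5,125+(Y+.5)/9-.5
def inb(x): return (RB.T@(x-B)*1000).round(1)
print("junction x,y @z14", inb(onz("side",*s5(83,420),.014)),inb(onz("side",*s5(368,470),.014)))
print("front base bottom z0", inb(onz("side",*s5(68,487),0)),inb(onz("side",*s5(348,547),0)),"z14",inb(onz("side",*s5(70,477),.014)),inb(onz("side",*s5(352,535),.014)))
print("wood top edge",inb(tri(s(78,185),t(250,64))[0]),inb(tri(s(605,275),t(178,532))[0]),"expected (1,-81/81,105.9)")
print("patch centre top z.0966",inb(onz("top",*t(240,385),.0966)),"expected x -15")
print("knife handle end: side+top",inb(tri(s(549,12),t(318,455))[0]), "nominal: floor(20,52,36)+.14ax",20-70,52,36+121.2)
E
python3 - <<'E'
from h import *
t=np.load("t11.npy"); crop(t,158,128,198,190,12,"t13.png")
E
```

```text
junction x,y @z14 [ 33.6 -89.3  14. ] [30.6 77.9 14. ]
front base bottom z0 [ 70.6 -84.8   0. ] [73.5 78.5  0. ] z14 [ 74.3 -80.1  14. ] [75.9 82.1 14. ]
wood top edge [  3.6 -81.7 103.1] [  2.5  80.6 102.9] expected (1,-81/81,105.9)
patch centre top z.0966 [-9.4 28.1 96.6] expected x -15
knife handle end: side+top [-50.6  50.3 152.3] nominal: floor(20,52,36)+.14ax -50 52 157.2
```

View pics/t13.png

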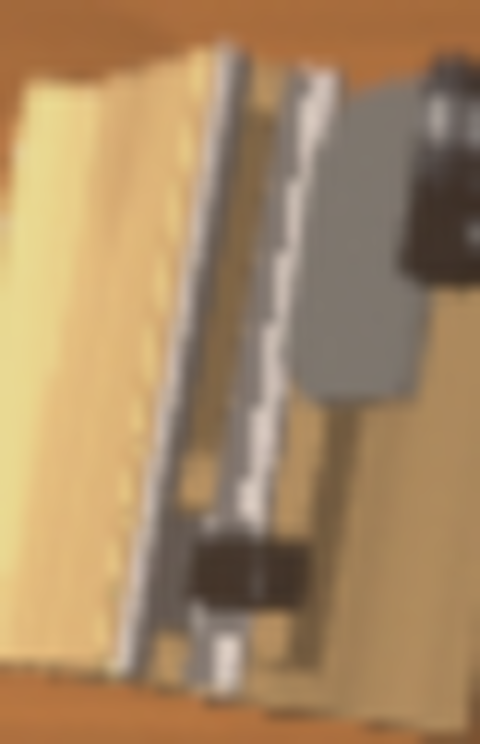

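Run:
```python
from h import *
for a in(-18,-10): print(((a*AX+4.5*NB+5*YB)/50).round(3))
print((AX/5).round(3),(NB/50).round(3),(YB/50).round(3))
```

```text
[-0.066  0.269 -0.267]
[-0.076  0.189 -0.128]
[-0.013 -0.099  0.173] [0.002 0.017 0.01 ] [-0.02   0.003  0.   ]
```

```bash
python3 -m jog '{"offset": [[-0.04,0.14,-0.13],[-0.03,0.13,-0.14],[0,0,0],[0,0,0]], "angular": [[0,0,0],[0,0.03,0],[0,0,0],[0,0,0]], "jaw": [5,5,5,5]}'
python3 - <<'E'
from h import *
p,R=pose();np.save("p14.npy",np.r_[p,R.as_quat()])
R2=toolR(AX,NB);print("R err deg",np.degrees((R2*R.inv()).as_rotvec()))
s=manip.grab_frame("side");t=manip.grab_frame("top");np.save("s14.npy",s);np.save("t14.npy",t)
crop(s,170,182,245,252,8.5,"s14.png"); crop(t,155,125,215,192,9,"t14.png")
E
```

```text
time: 15.8
tool_pos: [0.6115, 0.1902, 0.2492]
tool_rot: [0.864, -0.499, 0.033, -0.054]
contact_force: [-0.7, 0.0, -1.4]
gripper_width: 0.204
R err deg [ 0.02575556 -0.16015824 -0.05432452]
```

View pics/s14.png

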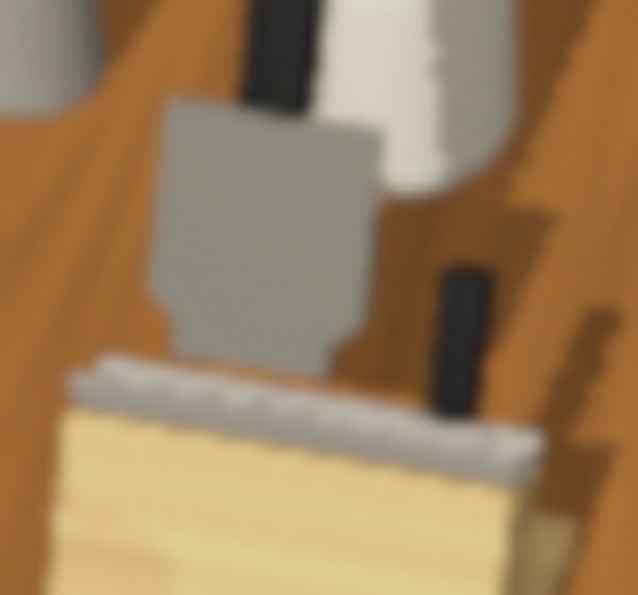

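View pics/t14.png

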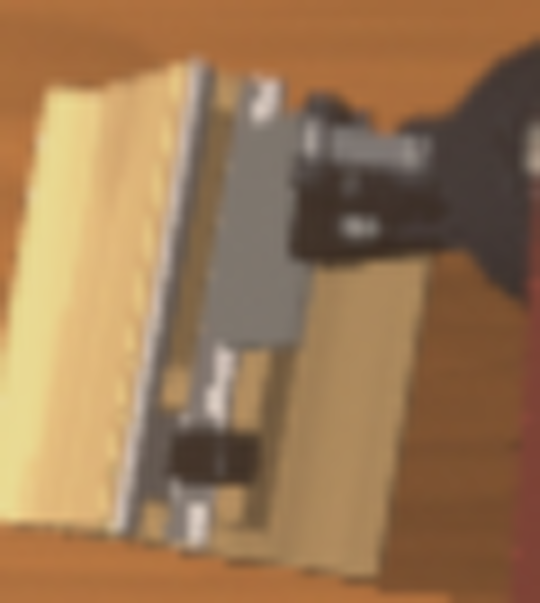

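Run:
```python
from h import *
def s(X,Y): return 170+(X+.5)/8.5-.5,182+(Y+.5)/8.5-.5
def t(X,Y): return 155+(X+.5)/9-.5,125+(Y+.5)/9-.5
v=np.load("p14.npy");p=v[:3];R=Rn.from_quat(v[3:])
F=dict(tipL=((173,352),(233,130)),tipR=((328,376),(210,315)),edgeL=((150,285),(250,112)),edgeR=((362,330),(212,345)),topL=((167,95),(300,100)),topR=((382,128),(300,345)))
for k,(a,c) in F.items():
    x,e=tri(s(*a),t(*c)); d=x-FL
    print(k,round(e[0],1),"tool",(R.inv().apply(x-p)*1000).round(1),[round(float(d@q)*1000,1) for q in(AX,NB,YB)])
```

```text
tipL 4.3 tool [ 32.5 154.    2.4] [90.2, 5.6, -30.8]
tipR 0.9 tool [-27.7 153.5   1.3] [90.9, 4.5, 29.4]
edgeL 1.3 tool [ 38.8 130.6   6. ] [113.6, 9.2, -37.1]
edgeR 0.9 tool [-39.3 134.4   5.1] [109.9, 8.3, 41.0]
topL 0.6 tool [35.7 62.  12.8] [182.1, 16.1, -34.2]
topR 0.6 tool [-39.   64.5  -0.4] [179.9, 2.9, 40.4]
```

```bash
python3 -m jog '{"offset": [[0.03,0.06,-0.09],[0.01,0.05,-0.09],[0.01,0.05,-0.09],[0.01,0.05,-0.09],[0,0,0],[0,0,0]], "angular": [[0,0,0],[0,0,0],[0,0,0],[0,0,0],[0,0,0],[0,0,0]], "jaw": [5,5,5,5,5,5]}'
python3 - <<'E'
from h import *
p,R=pose()
R2=toolR(AX,NB);print("R err deg",np.degrees((R2*R.inv()).as_rotvec()).round(2))
v=np.load("p14.npy")[:3]; print([round(float((p-v)@q)*1000,1) for q in(AX,NB,YB)])
s=manip.grab_frame("side");t=manip.grab_frame("top")
crop(s,170,182,245,252,8,"s15.png"); crop(t,155,125,215,192,8,"t15.png")
E
```

```text
time: 16.5
tool_pos: [0.6148, 0.2004, 0.2315]
tool_rot: [0.864, -0.499, 0.033, -0.055]
contact_force: [0.1, -0.4, -1.6]
gripper_width: 0.206
R err deg [ 0.02 -0.13 -0.02]
[-20.6, 0.2, -2.0]
```

View pics/s15.png

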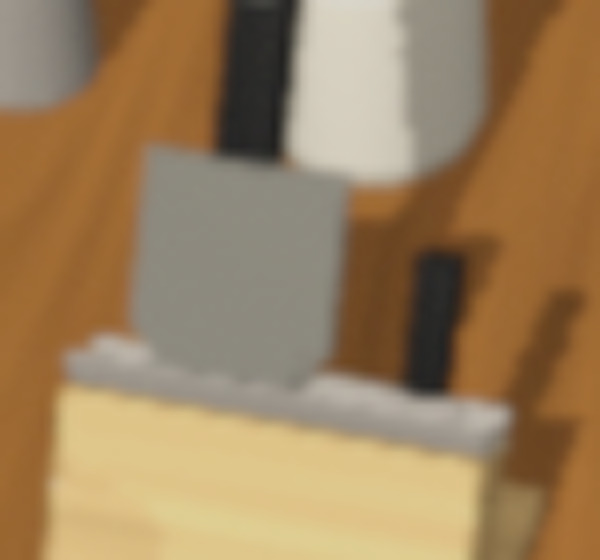

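View pics/t15.png

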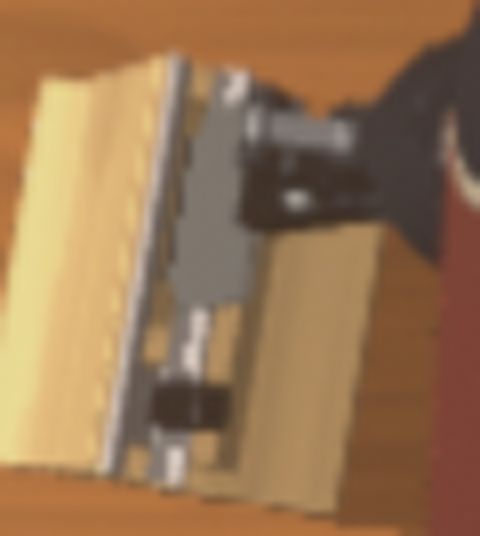

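```bash
python3 -m jog '{"offset": [[0.005,0.04,-0.07],[0.005,0.04,-0.07],[0.005,0.04,-0.07],[0,0,0]], "angular": [[0,0,0],[0,0,0],[0,0,0],[0,0,0]], "jaw": [5,5,5,5]}'
python3 -m jog '{"offset": [[0.005,0.04,-0.07],[0.005,0.04,-0.07],[0,0,0]], "angular": [[0,0,0],[0,0,0],[0,0,0]], "jaw": [5,5,5]}'
cat >> h.py <<'E'
def rep():
    p,R=pose();v=np.load("p14.npy")[:3]
    s=manip.state();F=np.array(s['contact_force'])
    print("moved a/n/y",[round(float((p-v)@q)*1000,1) for q in(AX,NB,YB)],"R err",np.degrees((toolR(AX,NB)*R.inv()).as_rotvec()).round(2),"F a/n/y",[round(float(F@q),1) for q in(AX,NB,YB)])
E
python3 -c "
from h import *
rep()"
```

```text
time: 17.0
tool_pos: [0.6152, 0.2065, 0.2202]
tool_rot: [0.864, -0.499, 0.033, -0.054]
contact_force: [-0.1, -0.4, -0.2]
gripper_width: 0.202
time: 17.3
tool_pos: [0.6158, 0.2105, 0.2134]
tool_rot: [0.864, -0.499, 0.033, -0.054]
contact_force: [-0.5, -0.1, -1.9]
gripper_width: 0.205
moved a/n/y [-41.3, 0.0, -1.6] R err [ 0.03 -0.18 -0.04] F a/n/y [-1.6, -1.1, 0.5]
```

```bash
python3 -m jog '{"offset": [[0.005,0.04,-0.07],[0.005,0.04,-0.07],[0.005,0.04,-0.07],[0,0,0]], "angular": [[0,0,0],[0,0,0],[0,0,0],[0,0,0]], "jaw": [5,5,5,5]}'
python3 - <<'E'
from h import *
rep()
s=manip.grab_frame("side");t=manip.grab_frame("top")
crop(s,170,172,245,252,7,"s16.png"); crop(t,155,125,215,192,8,"t16.png")
E
```

```text
time: 17.7
tool_pos: [0.6165, 0.2165, 0.2028]
tool_rot: [0.864, -0.499, 0.033, -0.054]
contact_force: [-0.6, 0.1, -1.6]
gripper_width: 0.199
moved a/n/y [-53.5, -0.0, -1.6] R err [ 0.03 -0.19 -0.03] F a/n/y [-1.4, -0.8, 0.6]
```

View pics/s16.png

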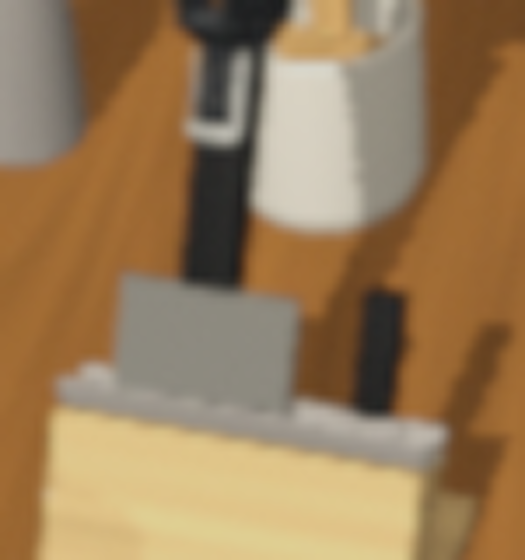

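View pics/t16.png

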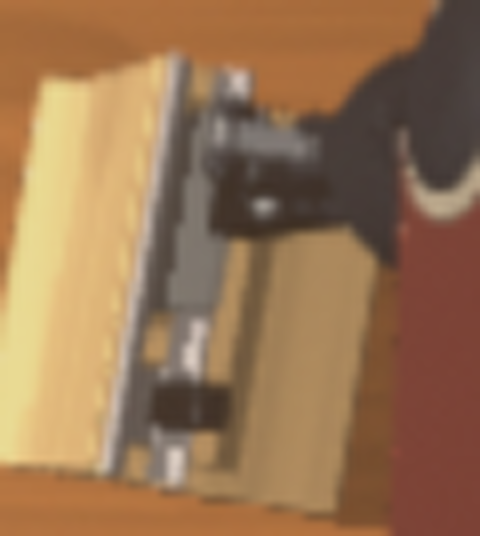

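```bash
python3 -m jog '{"offset": [[0.005,0.04,-0.07],[0.005,0.04,-0.07],[0.005,0.04,-0.07],[0.005,0.04,-0.07],[0,0,0]], "angular": [[0,0,0],[0,0,0],[0,0,0],[0,0,0],[0,0,0]], "jaw": [5,5,5,5,5]}'
python3 -c "
from h import *
rep()"
python3 -m jog '{"offset": [[0.005,0.04,-0.07],[0.005,0.04,-0.07],[0.005,0.04,-0.07],[0,0,0]], "angular": [[0,0,0],[0,0,0],[0,0,0],[0,0,0]], "jaw": [5,5,5,5]}'
python3 -c "
from h import *
rep()"
```

```text
time: 18.3
tool_pos: [0.6174, 0.2245, 0.1888]
tool_rot: [0.864, -0.499, 0.033, -0.054]
contact_force: [-0.0, 0.7, -1.1]
gripper_width: 0.204
moved a/n/y [-69.7, -0.1, -1.5] R err [ 0.03 -0.19 -0.04] F a/n/y [-1.3, -0.0, 0.1]
time: 18.7
tool_pos: [0.6182, 0.2305, 0.1784]
tool_rot: [0.864, -0.499, 0.033, -0.054]
contact_force: [-0.0, 0.5, -1.9]
gripper_width: 0.201
moved a/n/y [-81.7, -0.0, -1.5] R err [ 0.03 -0.18 -0.03] F a/n/y [-1.9, -0.5, 0.1]
```

```bash
python3 -m jog '{"offset": [[0.003,0.02,-0.035],[0.003,0.02,-0.035],[0,0,0]], "angular": [[0,0,0],[0,0,0],[0,0,0]], "jaw": [5,5,5]}'
python3 -m jog '{"offset": [[0.003,0.02,-0.035],[0,0,0]], "angular": [[0,0,0],[0,0,0]], "jaw": [5,5]}'
python3 -c "
from h import *
rep()"
python3 -m jog '{"offset": [[0.003,0.02,-0.035],[0,0,0]], "angular": [[0,0,0],[0,0,0]], "jaw": [5,5]}'
python3 -c "
from h import *
rep()
s=manip.grab_frame('side')
crop(s,170,172,245,252,7,'s17.png')"
```

```text
time: 19.0
tool_pos: [0.6189, 0.2323, 0.1755]
tool_rot: [0.864, -0.499, 0.033, -0.055]
contact_force: [0.1, -0.9, -1.6]
gripper_width: 0.204
time: 19.2
tool_pos: [0.619, 0.2333, 0.1738]
tool_rot: [0.864, -0.499, 0.033, -0.055]
contact_force: [0.2, 0.1, -1.4]
gripper_width: 0.208
moved a/n/y [-87.1, 0.1, -1.9] R err [ 0.03 -0.12 -0.02] F a/n/y [-1.3, -0.6, -0.2]
time: 19.4
tool_pos: [0.6191, 0.2343, 0.172]
tool_rot: [0.864, -0.499, 0.033, -0.055]
contact_force: [0.1, -0.2, -1.2]
gripper_width: 0.203
moved a/n/y [-89.2, 0.1, -1.9] R err [ 0.03 -0.13 -0.02] F a/n/y [-0.9, -0.8, -0.1]
```

View pics/s17.png

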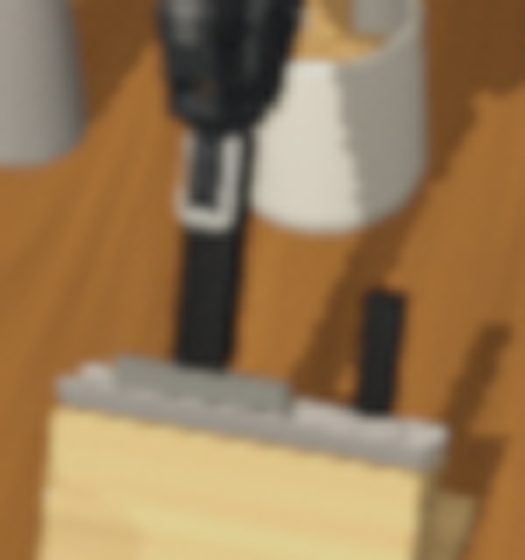

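```bash
for i in 1 2 3; do :; done
python3 -m jog '{"offset": [[0.003,0.02,-0.035],[0,0,0]], "angular": [[0,0,0],[0,0,0]], "jaw": [5,5]}'
python3 -c "
from h import *
rep()"
python3 -m jog '{"offset": [[0.003,0.02,-0.035],[0,0,0]], "angular": [[0,0,0],[0,0,0]], "jaw": [5,5]}'
python3 -c "
from h import *
rep()"
```

```text
time: 19.65
tool_pos: [0.6193, 0.2353, 0.1702]
tool_rot: [0.864, -0.499, 0.033, -0.055]
contact_force: [-0.1, -0.4, -1.9]
gripper_width: 0.203
moved a/n/y [-91.2, 0.1, -1.9] R err [ 0.03 -0.13 -0.02] F a/n/y [-1.5, -1.3, 0.0]
time: 19.85
tool_pos: [0.6199, 0.2362, 0.1693]
tool_rot: [0.864, -0.499, 0.032, -0.055]
contact_force: [-0.4, -1.2, 2.0]
gripper_width: 0.199
moved a/n/y [-92.5, 0.5, -2.4] R err [ 0.03 -0.06 -0.02] F a/n/y [2.3, -0.1, 0.2]
```

```bash
python3 -m jog '{"offset": [[0.002,0.015,-0.026],[0,0,0]], "angular": [[0,0,0],[0,0,0]], "jaw": [5,5]}'
python3 -c "
from h import *
rep()"
python3 -m jog '{"offset": [[0.002,0.015,-0.026],[0,0,0]], "angular": [[0,0,0],[0,0,0]], "jaw": [5,5]}'
python3 -c "
from h import *
rep()"
```

```text
time: 20.05
tool_pos: [0.6206, 0.2364, 0.1693]
tool_rot: [0.864, -0.499, 0.032, -0.055]
contact_force: [-1.8, -4.9, 6.0]
gripper_width: 0.199
moved a/n/y [-92.7, 0.7, -3.1] R err [ 0.07  0.03 -0.01] F a/n/y [7.7, -1.4, 1.2]
time: 20.25
tool_pos: [0.621, 0.2366, 0.1695]
tool_rot: [0.864, -0.5, 0.031, -0.055]
contact_force: [-4.3, -9.7, 11.2]
gripper_width: 0.199
moved a/n/y [-92.7, 1.0, -3.5] R err [ 0.1   0.08 -0.05] F a/n/y [14.8, -3.2, 3.1]
```

```bash
python3 -m jog '{"offset": [[-0.002,-0.02,0.035],[0,0,0],[0,0,0],[0,0,0],[0,0,0],[0,0,0],[0,0,0]], "angular": [[0,0,0],[0,0,0],[0,0,0],[0,0,0],[0,0,0],[0,0,0],[0,0,0]], "jaw": [5,5,50,50,50,50,50]}'
python3 -m jog '{"offset": [[-0.02,-0.14,0.24],[-0.03,-0.2,0.35],[-0.03,-0.25,0.43],[-0.03,-0.25,0.43],[-0.03,-0.25,0.43],[0,0,0.4],[0,0,0.5],[0,0,0.5],[0,0,0]], "angular": [[0,0,0],[0,0,0],[0,0,0],[0,0,0],[0,0,0],[0,0,0],[0,0,0],[0,0,0],[0,0,0]], "jaw": [50,50,50,50,50,50,50,50,50]}'
python3 - <<'E'
from h import *
s=manip.grab_frame("side");t=manip.grab_frame("top");np.save("s18.npy",s);np.save("t18.npy",t)
crop(s,150,90,300,250,3.7,"s18.png"); crop(t,140,80,380,250,3.3,"t18.png")
E
```

```text
time: 20.95
tool_pos: [0.6195, 0.2369, 0.1676]
tool_rot: [0.864, -0.499, 0.033, -0.055]
contact_force: [-0.2, -0.1, 0.0]
gripper_width: 0.587
time: 21.85
tool_pos: [0.6143, 0.1827, 0.3382]
tool_rot: [0.864, -0.499, 0.029, -0.057]
contact_force: [0.3, -0.2, 0.8]
gripper_width: 0.582
```

View pics/s18.png

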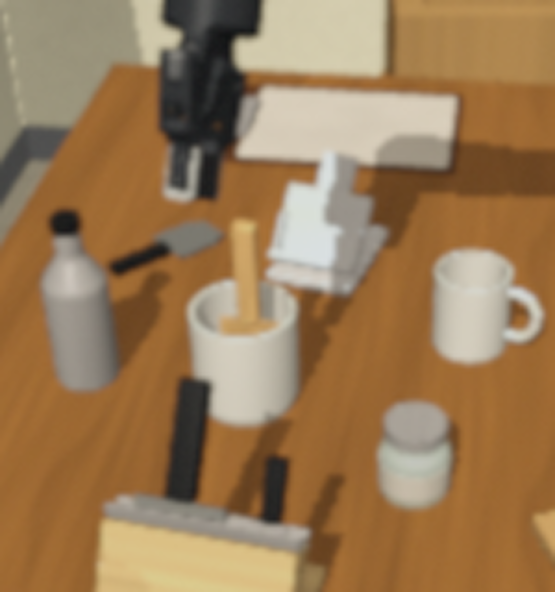

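View pics/t18.png

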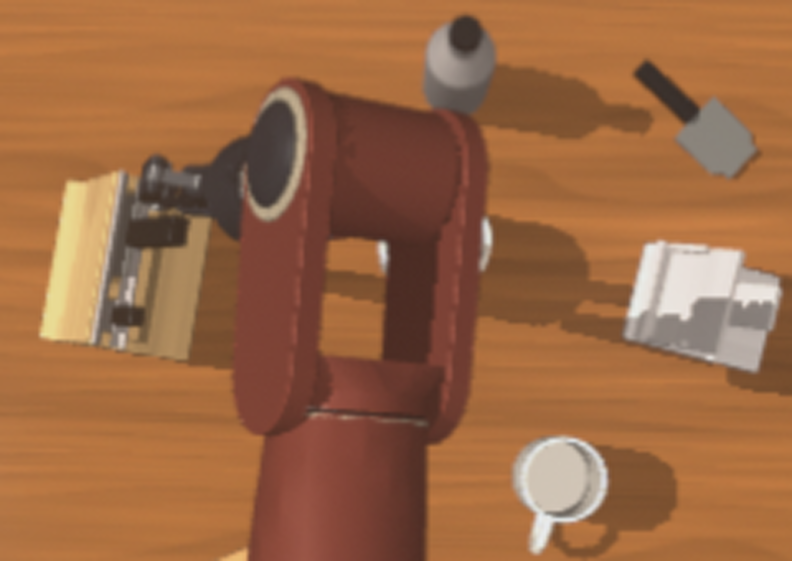

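Run:
```python
from h import *
off=.0045*RB[:,0]  # observed slot offset
for y in(-13,0,13):
    for a in(90,190): print(y,a,((proj("side",FL+off+(a*AX+9*NB+y*YB)/1000)[0]-[150,90])*3.7).round(1))
a,b_=np.load("s11.npy"),np.load("s18.npy")
print("knife/jar/mug/flask diffs", [int(cv2.absdiff(a[y0:y1,x0:x1],b_[y0:y1,x0:x1]).mean()) for x0,y0,x1,y1 in((219,212,230,232),(250,198,275,228),(265,155,298,190),(160,145,182,197))])
print(manip.state()['time'])
```

```text
-13 90 [159.7 499.7]
-13 190 [171.8 376.4]
0 90 [175.1 502.3]
0 190 [187.5 378.8]
13 90 [190.6 505. ]
13 190 [203.2 381.2]
knife/jar/mug/flask diffs [3, 2, 2, 2]
21.95
```

```bash
python3 -c "
from plant import manip
print(manip.job_done())"
```

```text
the job is handed in; nothing more can be done
None
```

The spatula is standing in the crock and the scraper is home in the wide slot. I handed the job in at about 22 s; no verdict came back.

- **Spatula:** I lifted it out of the wide slot and lowered it blade down into the crock. I let go with the blade end at an estimated 14 mm above the table. The last side picture shows it standing there.
- **Scraper:** I took the 78 mm-wide scraper from the stand and slid it down the slot. It ran without resistance until it met the floor, where the force along the slot rose to about 15 N with no further travel. I then released it and backed off. The last side picture puts the handle end within about 2 mm of its home height along the slot.
- **Other things:** The mug, jar, flask and palette knife look the same as before the insertion. After the retreat the tool force was near zero and the gripper was clear.

Two measurements disagreed:
- **Slot position:** The upper part of the block appeared about 5 mm further in +y than its base corners predicted. I lined the blade up with the lips as seen, and it went in freely.
- **Sideways position in the slot:** The final picture suggests the scraper sits about 6 mm off-centre, while the tool readings gave about 2–3 mm the other way. Either is inside the 12 mm limit.

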